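# Index the sample carousel to the reader

### The job

The yellow tube rack crowds the handwheel of the sample carousel: first move it, upright, fully onto the blue bench pad, lengthwise along the pad. Then wind the handwheel clockwise, one full turn for each station, until the yellow-capped bottle stands centred in front of the reader, and after that push the blue brake lever all the way over, towards the side away from the handwheel, to lock it. Do not touch the carousel disc or its bottles, and leave the tip box, the reagent bottle and the beaker where they are.

Things in the scene. Friction and masses are not known exactly. Their poses are not given: they have to be found in the camera images.
- indexer: Grey fixed base of the hand-indexed sample carousel, 40 mm high, 130 mm wide in x, from y = -55 to +275 mm; a column of radius 32 mm carries the handwheel. Origin: on the bench under the handwheel's vertical axis; z up. In this frame the carousel's axis is at y = +235 mm, the brake lever's pivot at x = +140, y = +60 mm.
- wheel_axis (a point): Centre of the top face of the handwheel (z = 104 mm): a solid black disc of radius 60 mm, 14 mm thick (underside at z = 90 mm), turning level about a vertical axis, with the upright red crank knob near its rim.
- knob_mid (a point): Centre, half-way up, of the upright red crank knob on the handwheel: a cylinder of radius 11 mm and 46 mm high (z = 106 to 152 mm) that spins freely on its pin, 46 mm from the wheel axis. At the start it lies to -x of the axis in the indexer frame.
- wheel (a joint): Handwheel angle in rad, 0 at the start, growing as it turns clockwise seen from above. One full turn (6.283) advances the carousel clockwise by one station (60 degrees; gear 6:1). Several N at the knob turn it (about 5 N), and friction holds it wherever it is left.
- brake (a joint): Brake lever, a blue toggle lever 80 mm long at x = +140, y = +60 mm in the indexer frame. 0 = free, leaning towards the indexer's -x; 1.0 = fully over (locked), leaning towards +x. It stays where it is left. It moves in the indexer's x-z plane, upright at 0.5.
- brake_tip (a point): Centre of the blue ball (radius 13 mm) at the end of the brake lever; the bar below it is 10 mm thick, pivoted 22 mm above the bench on a grey block 70 (x) x 50 x 25 mm. About 1 N at the ball moves it; it meets a hard stop at either end.
- gate (a point): The point on the carousel in front of the reader's window where a bottle's centre (half-way up) should stand: y = +315 mm, z = 102.5 mm in the indexer frame. The reader is a fixed white block 75 x 50 mm, 150 mm high, with a red line on top, from y = +360 to +410 mm.
- rack_mid (a point): Centre (half-way up, 90 mm above its underside) of the yellow tube rack: foot plate 180 mm (x) by 80 mm (y), tubes up to 118 mm high, total height 180 mm, about 0.4 kg. It stands on the bench close beside the handwheel. x runs along its length, z up.
- rack_handle (a point): Middle of the rack's carrying bar, 173 mm above its underside: a bar along the rack's x, 176 mm long, 12 mm wide, 14 mm high, with 55 mm free beneath it to the tubes.
- pad: Thin flat blue bench pad (1 mm, nothing to catch on), fixed; 140 mm in x by 240 mm in y. Origin at its centre.
- tip_box_mid (a point): Pipette tip box, grey with a clear lid, 85 (x) x 120 (y) x 93 mm; centre, half-way up. Bystander.
- reagent_mid (a point): Amber reagent bottle, radius 33 mm, 150 mm high; centre, half-way up. Bystander.
- beaker_mid (a point): Glass beaker, rim radius 38 mm, 95 mm high; centre, half-way up. Bystander.
- yellow_bottle_mid (a point): White plastic bottle with a yellow cap, radius 25 mm, 85 mm high, standing loose between the pins of a carousel station (its foot at z = 60 mm); centre, half-way up. At the start the three bottles stand one, two and three stations before the reader, in any order.
- red_bottle_mid (a point): White plastic bottle with a red cap, radius 25 mm, 85 mm high, standing loose between the pins of a carousel station (its foot at z = 60 mm); centre, half-way up. At the start the three bottles stand one, two and three stations before the reader, in any order.
- green_bottle_mid (a point): White plastic bottle with a green cap, radius 25 mm, 85 mm high, standing loose between the pins of a carousel station (its foot at z = 60 mm); centre, half-way up. At the start the three bottles stand one, two and three stations before the reader, in any order.
- carousel: Aluminium carousel disc, radius 118 mm, top at z = 60 mm, with six stations at radius 80 mm every 60 degrees, each marked by four pins 22 mm high; origin on its vertical axis at its underside (z = 52 mm). It turns clockwise seen from above by 1/6 of the handwheel's angle.
Mind the look-alikes: they are no part of the job. There is more than one size of the part that bears rack_mid; the job needs the largest.

How it is judged:
By the outcome, as a careful person would: the job done as asked, in the order asked, and still so for the second after the job is handed in, with the robot touching nothing.
It also fails if it takes over 72 s, if anything falls off the work surface, if the arm or the gripper's body presses on something with over 40 N, if the wrist force passes 120 N, or if a joint passes its speed limit or range.

### The arm

A 6-joint arm with a two-finger parallel gripper is mounted at the origin on the work surface. World frame = base frame: x ahead of the robot, y to its left, z up, the work surface at z = 0. Lengths are in mm, angles in rad, forces in N, time in s.
With the tool pointing down it reaches from about 275 to 750 mm from the base axis. Payload 10.2 kg.
Tool frame: the origin (TCP) lies between the finger pads; the fingertips stand 17 mm ahead of it and the grasp point (between the pads) lies 2 mm behind it; y points along the fingers, x is the direction in which the jaws open and shut, and the axes are right-handed (so a half turn about y gives the same grasp; the last joint's range is limited). The gripper opens to 85 mm and grips with 20 to 120 N. Pads are 22 mm wide; open, the fingers measure 114 mm over their backs; the gripper's body (76 mm by 85 mm) begins 54 mm behind the grasp point. The pads swing forward as they close: fully open they stand 13 mm farther back than shut.
Start: joints at [-1.521, 0.313, 1.498, -0, 1.331, -0.223], TCP at [141.437, -505.595, 214.594] pointing down, gripper open.
Joint ranges: [-2.94, 2.94], [-0.97, 2.17], [0.19, 2.56], [-1.23, 4.37], [0.02, 3.11], [-2.88, 2.88]. Speed limits (rad/s): [2.39, 2.39, 3.01, 3.14, 3.14, 3.14].

### API

Orientations are given as a unit quaternion [w, x, y, z].
In Python, from rig import ctrl gives the robot as it stands.
- The arm moves only by the tool jog_arm, never from a script. Its argument "targets" is a list of rows, each an object with "offset": the shift along the tool's x, y, z in m, a list of three; "yaw": the turn about the tool's y in rad. In form: [{"offset": [dx, dy, dz], "yaw": yaw}, ...]. A call has 1 to 12 rows; each row is the pose to reach, as a shift and turn from the pose measured when the call began, along the tool's axes at that moment; what a row does not reach only later rows make up. A row lasts 1/12 s, in which the tool goes at most 41.7 mm and 7.16 degrees, less where a joint would pass 70% of its speed; a pose out of reach is approached as far as the arm can. A call with a gripper value outside its range is refused whole. "fingers" is the finger opening in m, from 0 to 0.0854, set as the call begins (left out, the last holds). The fingers move at their own pace and stop on an object; "grip_force" is the grip in N (left out, the last holds). Time passes only in rows, so rows that repeat a pose let the fingers close. It gives the time, the measured TCP pose, the force and the opening at its end, in the units of the state.
- ctrl.sense(): the state, without advancing time (a new reading comes with each control period).
- ctrl.capture(name): name is "scene" or "top"; returns a dict with "img" (384x512x3 uint8, red, green, blue), "intrinsics" (3x3 intrinsics, pixels), "T" (4x4, takes a point from camera to world coordinates). Camera axes: x right, y up, looking along -z (the intrinsics and any distortion apply to the point x, -y, -z); pixel columns grow to the right and rows downward; lengths in mm; the calibration is good to about 2 mm. A picture is of the moment at which its call begins. There is no depth.
- ctrl.finish_job(): hands the job in, once; it reports no verdict.
Trained networks look in the newest picture that a camera, given by its name, has taken for a name from the list of things; names that differ only in an ending like _2 or _b are one class to them, and where a whole thing is asked for, a point or a joint stands for the part that bears it (a point fixed in the world has none). Each returns a list of dicts, best first, with "score" (0 to 1); they miss things now and then, are a little off and sometimes report something else, mostly with a low value. They report only what shows in the picture. A call takes as long as a camera call. They do not tell look-alikes from the thing itself.
- ctrl.boxes_of(camera, target): "box" ([left, top, right, bottom] in pixels, round what is visible of it).
- ctrl.regions_of(camera, target): "region" (384x512 bool, what is visible of it) and "box" ([left, top, right, bottom] in pixels, round what is visible of it).
The state is a dict: "time_s": time; "joints": joint angles; "dq": joint speeds; "tau": joint torques, N m; "eef_pos": TCP position; "ee_rot": TCP orientation; "force": force on the tool from outside, world axes, zero at the start; "wrist_torque": the same for the moment, N m; "grip_width": opening from 0.0 (shut) to 1.0 (fully open).
Only numpy, scipy, OpenCV 4.12 (cv2) and the standard library are available. Lean on these libraries where they do the work, as an engineer would, in place of code of your own. Each camera call takes 0.05 s, during which the arm holds its last target.

## Working session

There is one attempt and no reset: what is moved stays moved. The work goes in short steps, Python scripts to look and compute and a tool call to move; the robot and the scene stay as the last step left them, time stands still between calls to the robot, and variables do not carry over. Pictures are saved under pics/ and viewed, and the job is handed in when it is done.

Besides the shell and the picture viewer there is one more tool, called after "Emit:" in YAML: its name, and indented under it one key for each argument. jog_arm: Moves the arm, as the interface text tells. Its arguments: {"type":"object","properties":{"targets":{"type":"array"},"fingers":{"type":"number"},"grip_force":{"type":"number"}},"required":["targets"]}

I'll start by looking at the state and both camera views.

```bash
ls; mkdir -p pics
python3 - <<'E'
from rig import ctrl
import cv2,numpy as np,pickle
s=ctrl.sense(); print(s)
for c in("scene","top"):
    d=ctrl.capture(c); cv2.imwrite(f"pics/{c}0.png",cv2.resize(d["img"][:,:,::-1],None,fx=1.5,fy=1.5,interpolation=cv2.INTER_CUBIC)); pickle.dump(d,open(f"{c}0.pkl","wb"))
    print(c,d["intrinsics"],np.round(d["T"],3),[k for k in d])
    for t in("rack_mid","pad","indexer","wheel","knob_mid","brake_tip","tip_box_mid","reagent_mid","beaker_mid","yellow_bottle_mid","carousel","red_bottle_mid","green_bottle_mid"):
        print(t,[(np.round(b["box"]).tolist(),round(b["score"],2)) for b in ctrl.boxes_of(c,t)[:5]])
E
```

```text
pics
{'time_s': 0.0, 'joints': array([-1.52141533e+00,  3.13462025e-01,  1.49843456e+00, -1.81534912e-05,
        1.33101089e+00, -2.23366853e-01]), 'dq': array([-1.42523825e-03, -4.54597580e-04, -5.49239473e-04,  1.05802848e-05,
        3.07930059e-04, -4.96975956e-04]), 'tau': array([-1.10805955e-03, -4.12266934e+01, -2.59741741e+01, -2.34227236e-04,
        4.16783238e-03,  6.30332309e-06]), 'eef_pos': array([ 141.40992026, -505.30526877,  214.02989283]), 'ee_rot': array([ 0.56368636, -0.56298233,  0.4276843 , -0.42707695]), 'force': array([-0.08860988, -0.39708497, -0.11464772]), 'wrist_torque': array([-0.00981009, -0.02796569, -0.03395678]), 'grip_width': 1.001453396048639}
scene [[471.64206807   0.         259.79849943]
 [  0.         471.64206807 190.24052452]
 [  0.           0.           1.        ]] [[-6.45000e-01 -6.49000e-01  4.04000e-01  9.77278e+02]
 [ 7.64000e-01 -5.56000e-01  3.27000e-01  4.16307e+02]
 [ 1.20000e-02  5.19000e-01  8.54000e-01  1.16895e+03]
 [ 0.00000e+00  0.00000e+00  0.00000e+00  1.00000e+00]] ['img', 'intrinsics', 'T']
rack_mid [([173.0, 248.0, 228.0
[... 1901 characters left out ...]
 0.62), ([210.0, 162.0, 259.0, 205.0], 0.59), ([213.0, 139.0, 222.0, 147.0], 0.47), ([267.0, 160.0, 299.0, 231.0], 0.34), ([66.0, 128.0, 259.0, 227.0], 0.29)]
reagent_mid [([311.0, 78.0, 340.0, 117.0], 0.87), ([147.0, 195.0, 170.0, 218.0], 0.6), ([348.0, 192.0, 436.0, 239.0], 0.35)]
beaker_mid [([128.0, 104.0, 167.0, 133.0], 0.59)]
yellow_bottle_mid [([112.0, 197.0, 142.0, 219.0], 0.85), ([167.0, 171.0, 186.0, 192.0], 0.48)]
carousel [([110.0, 140.0, 193.0, 228.0], 0.68), ([264.0, 160.0, 297.0, 233.0], 0.31)]
red_bottle_mid [([147.0, 196.0, 170.0, 216.0], 0.67), ([110.0, 139.0, 195.0, 226.0], 0.38)]
green_bottle_mid [([163.0, 172.0, 186.0, 192.0], 0.72), ([348.0, 192.0, 434.0, 240.0], 0.55)]
```

View pics/scene0.png

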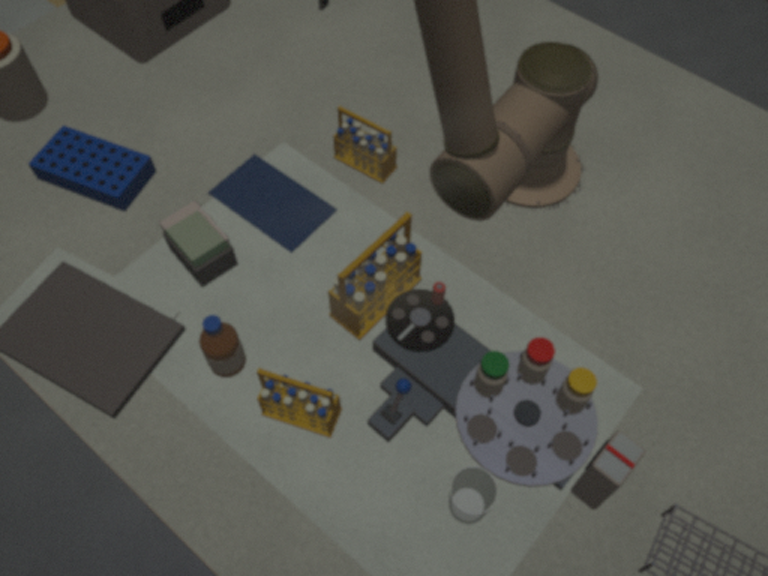

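View pics/top0.png

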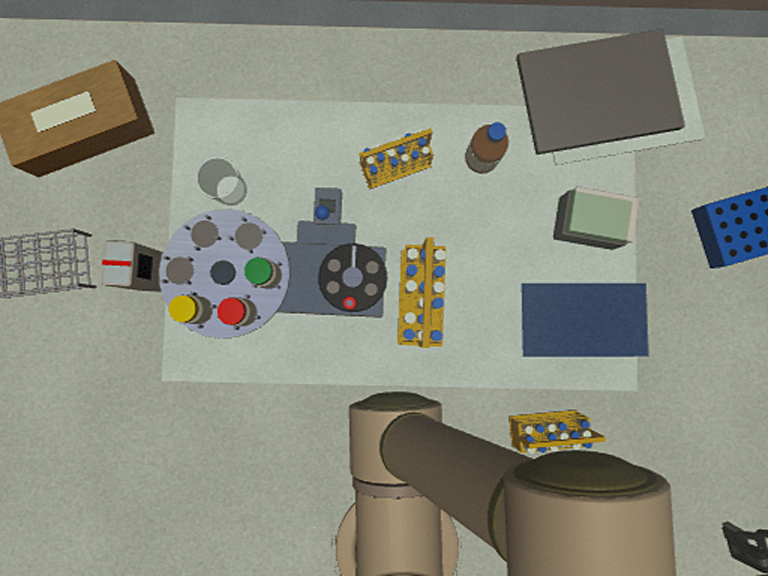

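The top view has world x up and y to the left. There are three yellow racks, in 1.5x top-picture pixels:
- One at (423,292), long and right beside the handwheel. It is clearly the largest and stands close beside the wheel, so it fits the description.
- One at (396,160), smaller.
- One at (555,430), smaller.

The yellow cap at (183,308) is one station before the reader at (118,265), going clockwise. Next I'll enlarge crops to confirm.

Run:
```python
import cv2,pickle
t=pickle.load(open("top0.pkl","rb"))["img"][:,:,::-1]; s=pickle.load(open("scene0.pkl","rb"))["img"][:,:,::-1]
cv2.imwrite("pics/topc.png",cv2.resize(t[120:240,60:310],None,fx=3.2,fy=3.2,interpolation=cv2.INTER_CUBIC))   # origin (60,120)
cv2.imwrite("pics/scenec.png",cv2.resize(s[130:240,200:320],None,fx=5,fy=5,interpolation=cv2.INTER_CUBIC)) # origin (200,130)
```

```text
(no output)
```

View pics/topc.png

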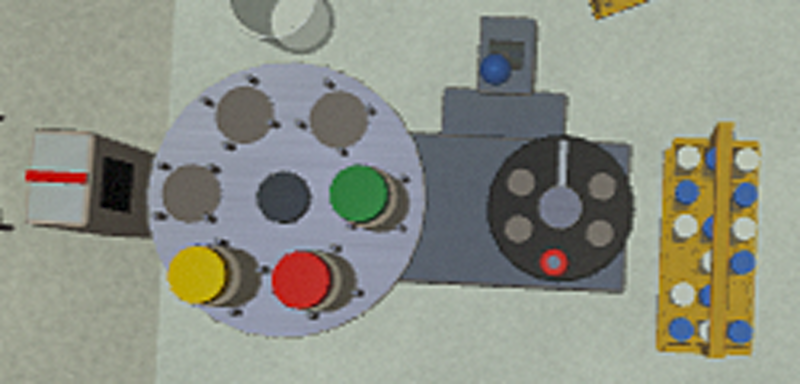

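View pics/scenec.png

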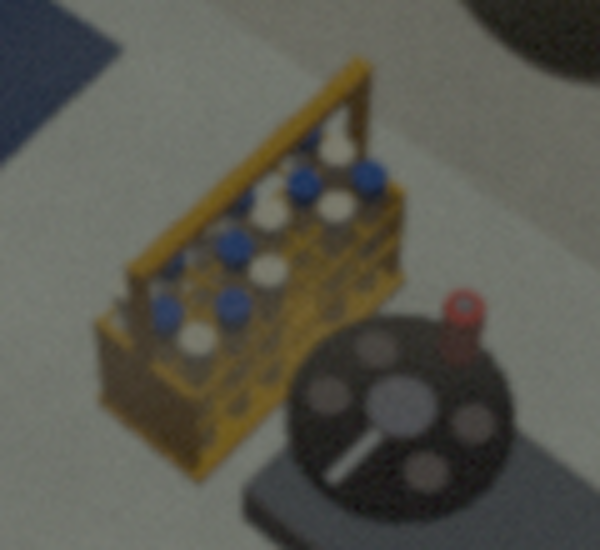

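The crops confirm it. The rack beside the wheel, with its bar running from (723,126) to (717,354) in the top crop, is the largest. Yellow is one station before the reader, with red and green behind it. Next I'll triangulate.

```bash
cat > h.py <<'E'
import numpy as np,pickle,cv2
from scipy.spatial.transform import Rotation as R
def P(d):
    T=np.array(d["T"]);F=np.diag([1,-1,-1.]);Rc=(T[:3,:3]@F).T
    return Rc,-Rc@T[:3,3],np.array(d["intrinsics"])
def ray(d,uv):
    Rc,t,K=P(d);v=Rc.T@np.linalg.inv(K)@np.array([*uv,1.]);return np.array(d["T"])[:3,3],v/np.linalg.norm(v)
def tri(ds,uvs):
    A=0;b=0;L=[]
    for d,uv in zip(ds,uvs):
        o,v=ray(d,uv);M=np.eye(3)-np.outer(v,v);A=A+M;b=b+M@o;L.append((o,M))
    x=np.linalg.solve(A,b);return x,[round(float(np.linalg.norm(M@(x-o))),1) for o,M in L]
def onz(d,uv,z):
    o,v=ray(d,uv);return o+v*(z-o[2])/v[2]
def proj(d,X):
    Rc,t,K=P(d);q=K@(Rc@np.array(X,float)+t);return q[:2]/q[2]
E
python3 - <<'E'
from h import *
t=pickle.load(open("top0.pkl","rb"));s=pickle.load(open("scene0.pkl","rb"))
c=lambda u,v:(60+u/3.2-.35,120+v/3.2-.35)
e=lambda u,v:(200+u/5-.4,130+v/5-.4)
f=lambda u,v:(u/1.5-.17,v/1.5-.17)
np.set_printoptions(precision=1,suppress=True)
for n,a,b in[("bar far(+x)",c(723,126),e(138,268)),("bar near(-x)",c(718,354),e(361,65)),("knob top",c(553,263),e(465,309)),("hub",c(561,207),e(402,407)),("ball",c(495,70),f(403,385)),
 ("ycap",c(197,274),f(581,380)),("caraxis",c(284,197),f(527,413))]:
    print(n,*tri([t,s],[a,b]))
for a,b in[((522,284),(335,210)),((646,284),(255,155)),((648,356),(209,192)),((522,356),(290,249))]:
    print("pad top",onz(t,f(*a),1))
for b in((255,155),(335,210),(290,249),(209,192)): print("pad scene",onz(s,f(*b),1))
s0=R.from_quat(np.array([0.56368636,-0.56298233,0.4276843,-0.42707695])[[1,2,3,0]]).as_matrix();print(s0)
E
```

```text
bar far(+x) [547.2 -35.6 181.2] [0.3, 0.3]
bar near(-x) [376.5 -34.1 177. ] [0.7, 0.7]
knob top [443.1  91.1 147.7] [0.2, 0.2]
hub [489.6  89.1 106.8] [0.7, 0.7]
ball [602.6 145.8  99.1] [0.3, 0.3]
ycap [429.2 365.3 143.3] [0.8, 0.8]
caraxis [496.8 324.4  65.8] [0.1, 0.1]
pad top [ 492.4 -230.8    1. ]
pad top [ 497.7 -469.7    1. ]
pad top [ 360.1 -471.6    1. ]
pad top [ 355.1 -231.2    1. ]
pad scene [ 362.3 -466.7    1. ]
pad scene [ 359.5 -234.4    1. ]
pad scene [ 489.6 -236.6    1. ]
pad scene [ 496.4 -465.9    1. ]
[[ 0.3 -0.   1. ]
 [-1.   0.   0.3]
 [-0.  -1.   0. ]]
```

Run:
```python
from h import *
t=pickle.load(open("top0.pkl","rb"));s=pickle.load(open("scene0.pkl","rb"))
np.set_printoptions(precision=1,suppress=True)
for n,d,(x0,y0,x1,y1) in(("top",t,(335,180,445,250)),("scene",s,(130,95,235,175))):
    im=d["img"].astype(int);m=((im[:,:,2]-im[:,:,0])>25)&(im.sum(2)<330)
    k=np.zeros(m.shape,np.uint8);k[y0:y1,x0:x1]=m[y0:y1,x0:x1]
    nn,lab,st,_=cv2.connectedComponentsWithStats(k);i=1+np.argmax(st[1:,4]);pts=np.argwhere(lab==i)[:,::-1]
    W=np.array([onz(d,p,1)[:2] for p in pts],np.float32);r=cv2.minAreaRect(W);print(n,st[i],r,W.mean(0))
c=lambda u,v:(60+u/3.2-.35,120+v/3.2-.35)
for n,a,b,z in(("rack L",(665,142),(657,350),100),("rack R",(760,145),(753,352),100),("bar",(723,126),(718,354),180),("idxR",(632,145),(623,292),40)):
    A=onz(t,c(*a),z);B=onz(t,c(*b),z);print(n,A,B,np.degrees(np.arctan2(*(A-B)[[1,0]])))
M=R.from_quat(np.array([0.56368636,-0.56298233,0.4276843,-0.42707695])[[1,2,3,0]]).as_matrix();np.set_printoptions(precision=4);print(M,np.degrees(np.arctan2(M[1,0],M[0,0])))
# tool offsets to rack handle at z240, and 174
for X in([462,-35,240],[462,-35,174]): print(M.T@(np.array(X)-[141.4,-505.3,214.0]))
```

```text
top [ 348  189   84   49 4047] ((426.741943359375, -350.18597412109375), (137.52273559570312, 238.04808044433594), 1.2552728652954102) [ 426.6 -349.9]
scene [155 123  22  21  92] ((452.826416015625, -394.6787109375), (84.24928283691406, 50.21495056152344), 66.820556640625) [ 463.4 -387.9]
rack L [545.8   5.3 100. ] [376.4   8.4 100. ] -1.0797630683101036
rack R [545.1 -72.6 100. ] [376.4 -69.1 100. ] -1.1618085929946016
bar [547.2 -35.5 180. ] [377.  -34.4 180. ] -0.3503752761031954
idxR [551.3  32.   40. ] [423.5  37.   40. ] -2.251082091716587
[[ 0.2694 -0.0001  0.963 ]
 [-0.963   0.0013  0.2694]
 [-0.0013 -1.      0.0003]] -74.37244148712871
[-366.5834  -25.4092  435.4462]
[-366.4985   40.5907  435.4282]
```

Measured so far:

| Item | Position (mm) | Heading |
|---|---|---|
| Rack bar | centre (462, -35), top at z ≈ 180 | -1° |
| Pad | centre (426.7, -350.2) | x axis at +1.2° |
| Wheel hub | (489.6, 89) | – |

First I'll go above the rack with the jaws across the bar.

Emit:
jog_arm:
  targets:
    - {"offset": [-0.02, -0.03, 0.02], "yaw": 0.05}
    - {"offset": [-0.366, -0.03, 0.435], "yaw": 0.29}
    - {"offset": [-0.366, -0.03, 0.435], "yaw": 0.29}
    - {"offset": [-0.366, -0.03, 0.435], "yaw": 0.29}
    - {"offset": [-0.366, -0.03, 0.435], "yaw": 0.29}
    - {"offset": [-0.366, -0.03, 0.435], "yaw": 0.29}
    - {"offset": [-0.366, -0.03, 0.435], "yaw": 0.29}
    - {"offset": [-0.366, -0.03, 0.435], "yaw": 0.29}
    - {"offset": [-0.366, -0.03, 0.435], "yaw": 0.29}
    - {"offset": [-0.366, -0.03, 0.435], "yaw": 0.29}
    - {"offset": [-0.366, -0.03, 0.435], "yaw": 0.29}
    - {"offset": [-0.366, -0.03, 0.435], "yaw": 0.29}
  fingers: 0.06
  grip_force: 80

```text
time_s: 2.4
eef_pos: [416.0, -101.4, 244.9]
ee_rot: [-0.496, 0.496, -0.504, 0.505]
force: [-0.1, -1.9, 0.1]
grip_width: 0.703
```

```bash
cat >> h.py <<'E'
def state():
    from rig import ctrl
    s=ctrl.sense();q=np.array(s["ee_rot"]);M=R.from_quat(q[[1,2,3,0]]).as_matrix();return s,M
def to(X,head=None):
    s,M=state();p=np.array(s["eef_pos"]);h=np.degrees(np.arctan2(M[1,0],M[0,0]))
    o=M.T@(np.array(X,float)-p)/1000
    y=None if head is None else round(float(-np.radians((head-h+180)%360-180)),4)
    print("t",round(s["time_s"],2),"p",np.round(p,1),"head",round(h,2),"tilt",np.round(M[:,1],3),"F",np.round(s["force"],1),"g",round(s["grip_width"],3),"q6",round(s["joints"][5],2),"-> off",np.round(o,4),"yaw",y)
E
python3 -c "
from h import *
to([462,-35,240],-91);to([462,-35,172],-91)"
```

```text
t 2.4 p [ 416.  -101.4  244.9] head -90.98 tilt [ 0.001 -0.    -1.   ] F [-0.1 -1.9  0.1] g 0.703 q6 1.07 -> off [-0.0672  0.0049  0.0448] yaw 0.0003
t 2.4 p [ 416.  -101.4  244.9] head -90.98 tilt [ 0.001 -0.    -1.   ] F [-0.1 -1.9  0.1] g 0.703 q6 1.07 -> off [-0.0672  0.0729  0.0448] yaw 0.0003
```

Emit:
jog_arm:
  targets:
    - {"offset": [-0.04, 0.005, 0.027], "yaw": 0}
    - {"offset": [-0.067, 0.015, 0.045], "yaw": 0}
    - {"offset": [-0.067, 0.03, 0.045], "yaw": 0}
    - {"offset": [-0.067, 0.03, 0.045], "yaw": 0}
    - {"offset": [-0.067, 0.03, 0.045], "yaw": 0}

```text
time_s: 2.82
eef_pos: [461.8, -35.2, 214.7]
ee_rot: [0.496, -0.496, 0.504, -0.504]
force: [0.1, -0.1, 0.4]
grip_width: 0.702
```

Run:
```python
from h import *
from rig import ctrl
to([462,-35,172],-91)
a=ctrl.capture("top")["img"][130:250,220:340,::-1];b=ctrl.capture("scene")["img"][110:240,180:310,::-1]
cv2.imwrite("pics/g1.png",np.hstack([cv2.resize(a,(400,400)),cv2.resize(b,(400,400))]))
```

```text
t 2.82 p [461.8 -35.2 214.7] head -90.95 tilt [-0.001 -0.    -1.   ] F [ 0.1 -0.1  0.4] g 0.702 q6 1.26 -> off [-0.0002  0.0427  0.0002] yaw 0.0008
```

View pics/g1.png

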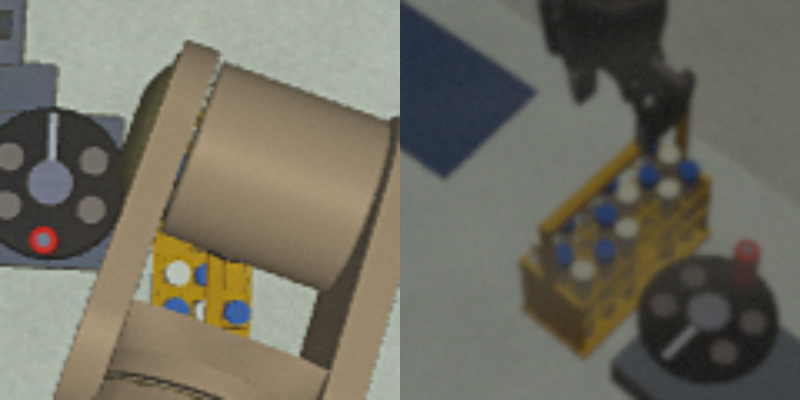

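The arm covers the rack in the top view. In the scene view (right half) the fingers hang over the bar, one on each side. I'll lower and grip.

Emit:
jog_arm:
  targets:
    - {"offset": [0, 0.015, 0], "yaw": 0}
    - {"offset": [0, 0.03, 0], "yaw": 0}
    - {"offset": [0, 0.0425, 0], "yaw": 0}
    - {"offset": [0, 0.0425, 0], "yaw": 0}
    - {"offset": [0, 0.0425, 0], "yaw": 0}

```text
time_s: 3.33
eef_pos: [462.2, -37.2, 174.1]
ee_rot: [-0.495, 0.495, -0.504, 0.506]
force: [-0.1, -0.3, -0.2]
grip_width: 0.701
```

Emit:
jog_arm:
  targets:
    - {"offset": [0, 0, 0], "yaw": 0}
    - {"offset": [0, 0, 0], "yaw": 0}
    - {"offset": [0, 0, 0], "yaw": 0}
    - {"offset": [0, 0, 0], "yaw": 0}
    - {"offset": [0, 0, 0], "yaw": 0}
    - {"offset": [0, 0, 0], "yaw": 0}
  fingers: 0.0
  grip_force: 80

```text
time_s: 3.83
eef_pos: [462.3, -37.1, 174.2]
ee_rot: [-0.495, 0.495, -0.504, 0.506]
force: [-0.5, -0.4, -0.0]
grip_width: 0.003
```

The gripper shut fully (width 0.003), so it missed the bar. I'll look before doing anything else.

Run:
```python
from h import *
from rig import ctrl
to([462,-35,172],-91)
a=ctrl.capture("top");b=ctrl.capture("scene")
pickle.dump(a,open("top1.pkl","wb"));pickle.dump(b,open("scene1.pkl","wb"))
print(proj(b,[462,-37,174]),proj(b,[462,-37,157]),proj(b,[462,-35,180]))
cv2.imwrite("pics/g2.png",np.hstack([cv2.resize(a["img"][130:250,220:340,::-1],(300,300)),cv2.resize(b["img"][120:220,200:300,::-1],(500,500),interpolation=cv2.INTER_CUBIC)[:300+200]][1:]))
```

```text
t 3.83 p [462.3 -37.1 174.2] head -91.16 tilt [ 0.003 -0.001 -1.   ] F [-0.5 -0.4 -0. ] g 0.003 q6 1.26 -> off [-0.0021  0.0022 -0.0003] yaw -0.0028
[249.43627127 163.00676318] [249.47840592 166.74162017] [250.01597447 162.08822731]
```

View pics/g2.png

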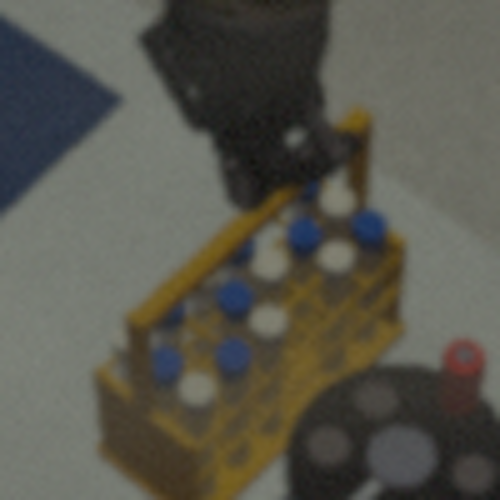

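Run:
```python
from h import *
b=pickle.load(open("scene1.pkl","rb"))
im=b["img"][115:185,215:295,::-1]
o=cv2.resize(im,(800,600)[:1]+(700,) if 0 else (685,600),interpolation=cv2.INTER_CUBIC)
o=cv2.convertScaleAbs(o,alpha=2.0,beta=0)
for X,c in(([462,-37,174],(0,255,0)),([462,-37,157],(0,0,255)),([462,-35,180],(255,255,0)),([462,-37,230],(255,0,255))):
    u=(proj(b,X)-[215,115]+.5)*8.57;cv2.circle(o,tuple(int(k) for k in u),4,c,-1)
cv2.imwrite("pics/g3.png",o)
```

```text
(no output)
```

View pics/g3.png

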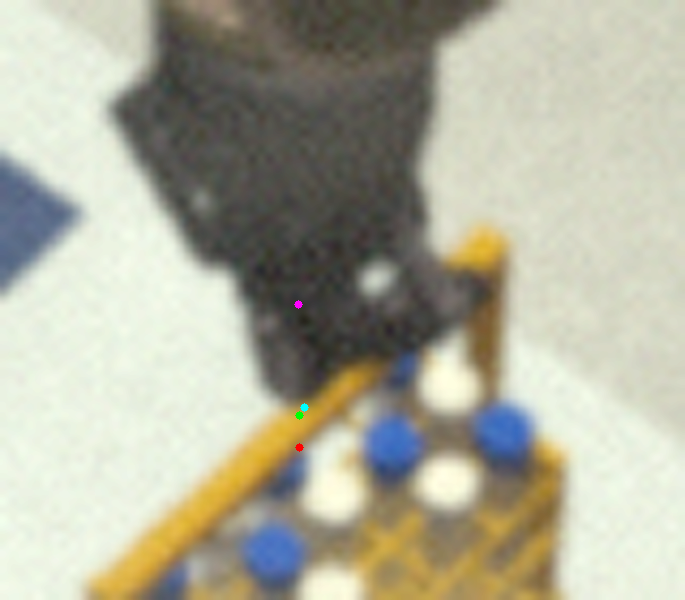

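Run:
```python
from h import *
b=pickle.load(open("scene1.pkl","rb"))
for z in(240,230,220,214.7,205,197): print(z,proj(b,[461.8,-35.2+36,z]),proj(b,[461.8,-35.2-36,z]),proj(b,[461.8,-35.2,z]))
im=cv2.imread("pics/g1.png")[:300,500:720]
cv2.imwrite("pics/g4.png",cv2.convertScaleAbs(cv2.resize(im,None,fx=2.7,fy=2.0 if 0 else 2.7)[:600],alpha=2))
```

```text
240 [261.17855075 155.81010257] [238.80115481 140.25119851] [249.87531579 147.95101348]
230 [261.11741991 158.20380012] [238.90470497 142.71038603] [249.89820725 150.37837635]
220 [261.05719371 160.56207521] [239.00675337 145.13390878] [249.92076338 152.7701809 ]
214.7 [261.02563376 161.79786677] [239.06024127 146.40417983] [249.93258467 154.02368632]
205 [260.96850713 164.03477185] [239.15708088 148.70400038] [249.95398476 156.29290649]
197 [260.92199909 165.85588512] [239.23594033 150.57681433] [249.97140929 158.14056724]
```

View pics/g4.png

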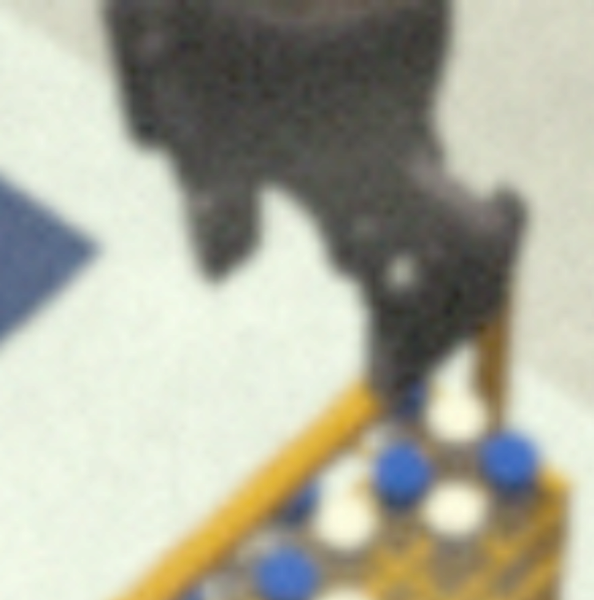

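The rack hasn't moved. In both pictures the fingertips show about 14 mm above the reported TCP, not 17 mm below it: open tips at (238.4,143.7) and (259.5,157.6) give z ≈ 229 at TCP z = 214.7. So the fingers shut just above the bar. Going about 28 mm lower is safe under either reading, since the tubes end at 118 mm. I'll reopen and descend, watching the force.

Emit:
jog_arm:
  targets:
    - {"offset": [0, 0, 0], "yaw": 0}
    - {"offset": [0, -0.004, 0], "yaw": 0}
    - {"offset": [0, -0.004, 0], "yaw": 0}
    - {"offset": [0, -0.004, 0], "yaw": 0}
    - {"offset": [0, 0, 0], "yaw": 0}
    - {"offset": [-0.001, 0.01, 0], "yaw": 0}
    - {"offset": [-0.002, 0.02, 0], "yaw": 0}
    - {"offset": [-0.002, 0.02, 0], "yaw": 0}
  fingers: 0.06

```text
time_s: 4.6
eef_pos: [461.4, -34.7, 152.3]
ee_rot: [0.495, -0.495, 0.505, -0.505]
force: [-0.5, -0.0, -0.4]
grip_width: 0.698
```

Run:
```python
from h import *
from rig import ctrl
to([462,-35,146],-91)
b=ctrl.capture("scene")
im=b["img"][115:185,215:295,::-1]
o=cv2.convertScaleAbs(cv2.resize(im,(685,600),interpolation=cv2.INTER_CUBIC),alpha=2)
cv2.imwrite("pics/g5.png",o)
```

```text
t 4.6 p [461.4 -34.7 152.3] head -91.16 tilt [-0.001 -0.    -1.   ] F [-0.5 -0.  -0.4] g 0.698 q6 1.26 -> off [0.0002 0.0063 0.0007] yaw -0.0028
```

View pics/g5.png

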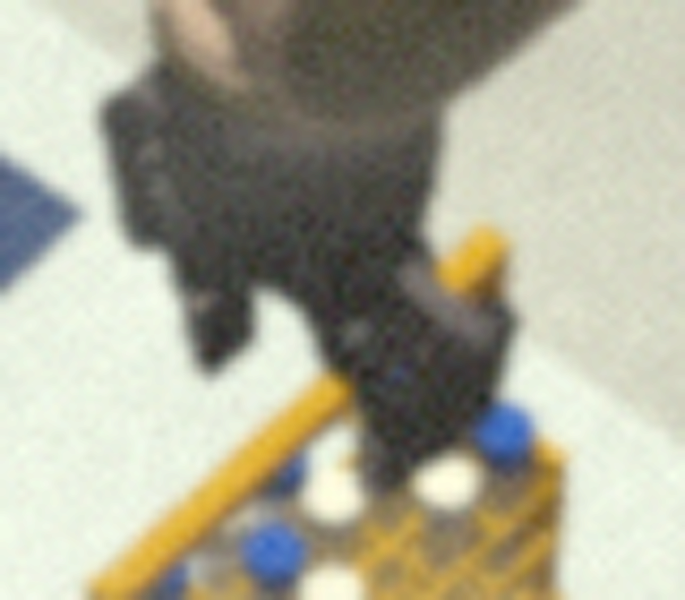

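Now the fingers straddle the bar, with the right tip at (385,485) and the left at (205,370). I'll go 9 mm lower and close.

Emit:
jog_arm:
  targets:
    - {"offset": [0, 0.005, 0], "yaw": 0}
    - {"offset": [0, 0.009, 0], "yaw": 0}
    - {"offset": [0, 0.009, 0], "yaw": 0}

```text
time_s: 4.9
eef_pos: [461.5, -34.9, 143.7]
ee_rot: [0.495, -0.495, 0.505, -0.505]
force: [-0.5, 0.0, -0.5]
grip_width: 0.704
```

Emit:
jog_arm:
  targets:
    - {"offset": [0, 0, 0], "yaw": 0}
    - {"offset": [0, 0, 0], "yaw": 0}
    - {"offset": [0, 0, 0], "yaw": 0}
    - {"offset": [0, 0, 0], "yaw": 0}
    - {"offset": [0, 0, 0], "yaw": 0}
    - {"offset": [0, 0, 0], "yaw": 0}
  fingers: 0.0
  grip_force: 80

```text
time_s: 5.4
eef_pos: [461.7, -35.1, 144.1]
ee_rot: [-0.495, 0.495, -0.505, 0.505]
force: [-1.9, -0.7, 4.6]
grip_width: 0.117
```

The grip holds at 0.117 (about 10–12 mm), so the bar is held. I'll lift a little.

Emit:
jog_arm:
  targets:
    - {"offset": [0, -0.01, 0], "yaw": 0}
    - {"offset": [0, -0.025, 0], "yaw": 0}
    - {"offset": [0, -0.035, 0], "yaw": 0}
    - {"offset": [0, -0.035, 0], "yaw": 0}
    - {"offset": [0, -0.035, 0], "yaw": 0}

```text
time_s: 5.82
eef_pos: [461.5, -35.0, 178.6]
ee_rot: [-0.495, 0.495, -0.505, 0.505]
force: [-0.4, -0.3, -4.2]
grip_width: 0.115
```

Run:
```python
from h import *
from rig import ctrl
to([440,-180,180],-91)
b=ctrl.capture("scene")
im=b["img"][105:235,200:320,::-1]
o=cv2.convertScaleAbs(cv2.resize(im,(550,596),interpolation=cv2.INTER_CUBIC),alpha=2)
cv2.imwrite("pics/g6.png",o)
```

```text
t 5.82 p [461.5 -35.  178.6] head -91.16 tilt [-0. -0. -1.] F [-0.4 -0.3 -4.2] g 0.115 q6 1.26 -> off [ 0.1455 -0.0013 -0.0185] yaw -0.0028
```

View pics/g6.png

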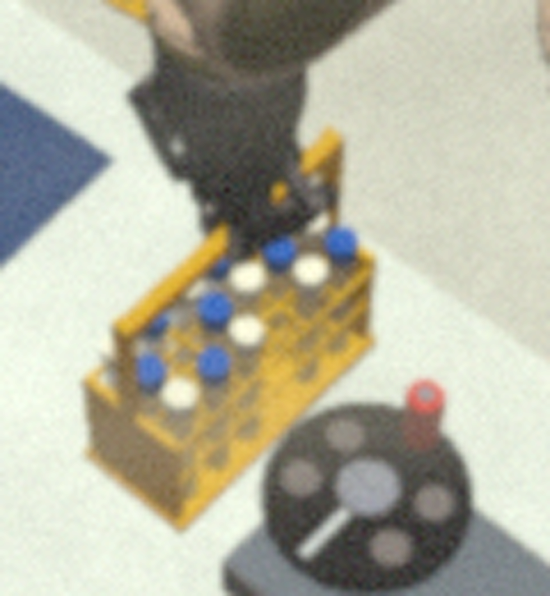

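The rack is lifted upright, and 4.2 N matches its 0.4 kg. I'll carry it towards the pad, turning once it is clear of the wheel.

Emit:
jog_arm:
  targets:
    - {"offset": [0.02, 0, -0.002], "yaw": 0}
    - {"offset": [0.05, 0, -0.005], "yaw": 0}
    - {"offset": [0.08, 0, -0.008], "yaw": 0}
    - {"offset": [0.11, 0, -0.01], "yaw": 0}
    - {"offset": [0.14, 0, -0.013], "yaw": -0.08}
    - {"offset": [0.165, 0, -0.015], "yaw": -0.18}
    - {"offset": [0.19, 0, -0.017], "yaw": -0.29}
    - {"offset": [0.215, 0, -0.02], "yaw": -0.4}
    - {"offset": [0.24, 0, -0.022], "yaw": -0.51}
    - {"offset": [0.26, 0, -0.024], "yaw": -0.62}
    - {"offset": [0.28, 0, -0.026], "yaw": -0.73}
    - {"offset": [0.29, 0, -0.028], "yaw": -0.83}

```text
time_s: 6.87
eef_pos: [426.6, -326.0, 176.8]
ee_rot: [-0.657, 0.657, -0.262, 0.26]
force: [0.3, 0.4, -3.2]
grip_width: 0.12
```

```bash
python3 -c "
from h import *
to([426.7,-350.2,180],1.2)"
```

```text
t 6.87 p [ 426.6 -326.   176.8] head -43.37 tilt [-0.003  0.001 -1.   ] F [ 0.3  0.4 -3.2] g 0.12 q6 -0.11 -> off [ 0.0167 -0.0032 -0.0175] yaw -0.7779
```

Emit:
jog_arm:
  targets:
    - {"offset": [0.005, -0.002, -0.005], "yaw": -0.1}
    - {"offset": [0.01, -0.002, -0.01], "yaw": -0.21}
    - {"offset": [0.015, -0.002, -0.015], "yaw": -0.32}
    - {"offset": [0.0167, -0.002, -0.0175], "yaw": -0.43}
    - {"offset": [0.0167, -0.002, -0.0175], "yaw": -0.54}
    - {"offset": [0.0167, -0.002, -0.0175], "yaw": -0.65}
    - {"offset": [0.0167, -0.002, -0.0175], "yaw": -0.73}
    - {"offset": [0.0167, -0.002, -0.0175], "yaw": -0.778}
    - {"offset": [0.0167, -0.002, -0.0175], "yaw": -0.778}
    - {"offset": [0.0167, -0.002, -0.0175], "yaw": -0.778}

```text
time_s: 7.7
eef_pos: [426.5, -349.9, 177.7]
ee_rot: [0.708, -0.706, -0.005, 0.008]
force: [-0.9, 0.3, -2.9]
grip_width: 0.119
```

Run:
```python
from h import *
from rig import ctrl
to([426.7,-350.2,146],1.2)
a=ctrl.capture("top");b=ctrl.capture("scene")
pickle.dump(a,open("top2.pkl","wb"));pickle.dump(b,open("scene2.pkl","wb"))
cv2.imwrite("pics/p1.png",np.hstack([cv2.resize(a["img"][150:280,310:450,::-1],(400,371)),cv2.resize(cv2.convertScaleAbs(b["img"][70:190,110:250,::-1],alpha=1.8),(400,371))]))
```

```text
t 7.7 p [ 426.5 -349.9  177.7] head 1.11 tilt [-0.004  0.002 -1.   ] F [-0.9  0.3 -2.9] g 0.119 q6 -0.92 -> off [ 0.0004  0.0317 -0.0004] yaw -0.0015
```

View pics/p1.png

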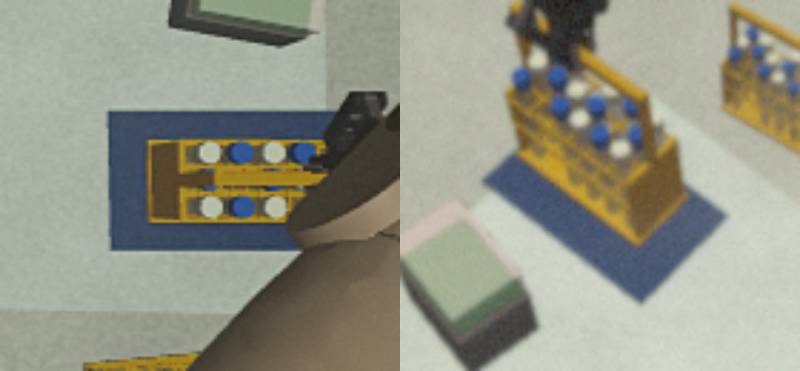

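The rack hangs over the pad, parallel to it and roughly centred. I'll lower it.

Emit:
jog_arm:
  targets:
    - {"offset": [0, 0.01, 0], "yaw": 0}
    - {"offset": [0, 0.02, 0], "yaw": 0}
    - {"offset": [0, 0.027, 0], "yaw": 0}
    - {"offset": [0, 0.03, 0], "yaw": 0}
    - {"offset": [0, 0.032, 0], "yaw": 0}
    - {"offset": [0, 0.033, 0], "yaw": 0}
    - {"offset": [0, 0.033, 0], "yaw": 0}

```text
time_s: 8.38
eef_pos: [426.5, -350.0, 145.2]
ee_rot: [0.708, -0.706, -0.006, 0.008]
force: [0.0, 0.2, -3.1]
grip_width: 0.119
```

Run:
```python
from h import *
from rig import ctrl
to([426.7,-350.2,145],1.2)
a=ctrl.capture("top");b=ctrl.capture("scene")
pickle.dump(a,open("top2.pkl","wb"));pickle.dump(b,open("scene2.pkl","wb"))
cv2.imwrite("pics/p2.png",np.hstack([cv2.resize(a["img"][150:280,310:450,::-1],(400,371)),cv2.resize(cv2.convertScaleAbs(b["img"][70:190,110:250,::-1],alpha=1.8),(400,371))]))
```

```text
t 8.38 p [ 426.5 -350.   145.2] head 1.12 tilt [-0.003  0.002 -1.   ] F [ 0.   0.2 -3.1] g 0.119 q6 -0.92 -> off [ 0.0002  0.0002 -0.0002] yaw -0.0015
```

View pics/p2.png

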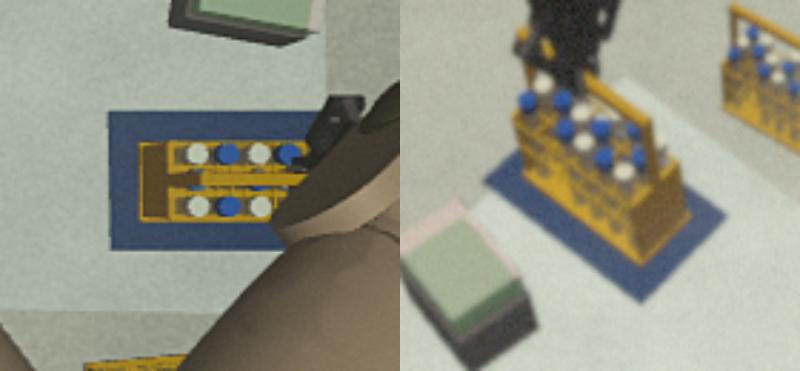

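Centred on the pad, but the rack's weight is still on the gripper. I'll lower a few more mm.

Emit:
jog_arm:
  targets:
    - {"offset": [0, 0.001, 0], "yaw": 0}
    - {"offset": [0, 0.002, 0], "yaw": 0}
    - {"offset": [0, 0.002, 0], "yaw": 0}

```text
time_s: 8.73
eef_pos: [426.7, -350.2, 144.3]
ee_rot: [0.707, -0.707, -0.006, 0.008]
force: [-1.5, 1.4, 1.9]
grip_width: 0.118
```

Emit:
jog_arm:
  targets:
    - {"offset": [0, 0, 0], "yaw": 0}
    - {"offset": [0, 0, 0], "yaw": 0}
    - {"offset": [0, 0, 0], "yaw": 0}
    - {"offset": [0, 0, 0], "yaw": 0}
    - {"offset": [0, 0, 0], "yaw": 0}
  fingers: 0.06

```text
time_s: 9.15
eef_pos: [426.8, -350.3, 144.3]
ee_rot: [0.707, -0.707, -0.006, 0.008]
force: [-0.1, 0.2, 0.5]
grip_width: 0.705
```

Run:
```python
from h import *
to([426.7,-350.2,230],0)
to([443.5,90.8,230],0)
```

```text
t 9.15 p [ 426.8 -350.3  144.3] head 1.12 tilt [-0.002  0.    -1.   ] F [-0.1  0.2  0.5] g 0.705 q6 -0.92 -> off [-0.0003 -0.0857  0.0001] yaw 0.0196
t 9.15 p [ 426.8 -350.3  144.3] head 1.12 tilt [-0.002  0.    -1.   ] F [-0.1  0.2  0.5] g 0.705 q6 -0.92 -> off [ 0.0252 -0.0857  0.4407] yaw 0.0196
```

Emit:
jog_arm:
  targets:
    - {"offset": [0, -0.02, 0], "yaw": 0}
    - {"offset": [0, -0.05, 0], "yaw": 0}
    - {"offset": [0, -0.086, 0], "yaw": 0}
    - {"offset": [0.01, -0.086, 0.04], "yaw": 0}
    - {"offset": [0.025, -0.086, 0.441], "yaw": 0.02}
    - {"offset": [0.025, -0.086, 0.441], "yaw": 0.02}
    - {"offset": [0.025, -0.086, 0.441], "yaw": 0.02}
    - {"offset": [0.025, -0.086, 0.441], "yaw": 0.02}
    - {"offset": [0.025, -0.086, 0.441], "yaw": 0.02}
    - {"offset": [0.025, -0.086, 0.441], "yaw": 0.02}
    - {"offset": [0.025, -0.086, 0.441], "yaw": 0.02}
    - {"offset": [0.025, -0.086, 0.441], "yaw": 0.02}

```text
time_s: 10.15
eef_pos: [441.7, 25.1, 230.6]
ee_rot: [0.707, -0.707, 0.001, 0.0]
force: [2.0, 0.1, -0.2]
grip_width: 0.701
```

Run:
```python
from h import *
from rig import ctrl
to([443.5,90.8,200],0)
a=ctrl.capture("top");b=ctrl.capture("scene")
pickle.dump(a,open("top3.pkl","wb"));pickle.dump(b,open("scene3.pkl","wb"))
cv2.imwrite("pics/p3.png",np.hstack([cv2.resize(a["img"][150:280,310:450,::-1],(400,371)),cv2.resize(cv2.convertScaleAbs(b["img"][70:190,110:250,::-1],alpha=1.8),(400,371))]))
```

```text
t 10.15 p [441.7  25.1 230.6] head -0.04 tilt [-0.002  0.    -1.   ] F [ 2.   0.1 -0.2] g 0.701 q6 -0.21 -> off [0.0018 0.0306 0.0657] yaw -0.0007
```

View pics/p3.png

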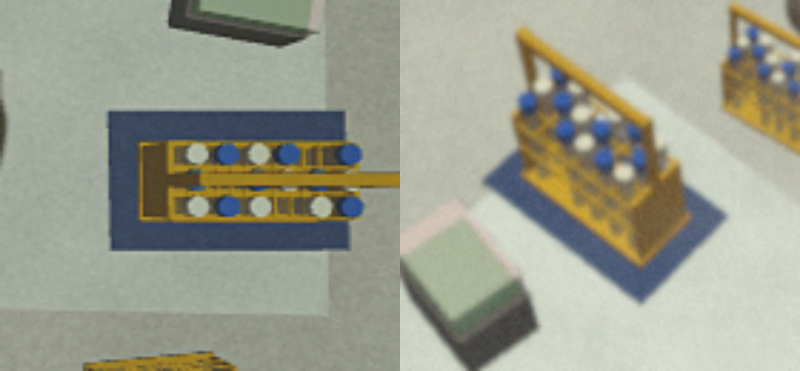

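The rack stands alone, upright and inside the pad. In the top crop its left foot edge is at 140 against the pad edge at 110, about 30 mm of margin. Next I'll go over the knob and check the alignment before descending.

Emit:
jog_arm:
  targets:
    - {"offset": [0.002, 0, 0.035], "yaw": 0}
    - {"offset": [0.002, 0.01, 0.066], "yaw": 0}
    - {"offset": [0.002, 0.035, 0.066], "yaw": 0}
    - {"offset": [0.002, 0.055, 0.066], "yaw": 0}
    - {"offset": [0.002, 0.055, 0.066], "yaw": 0}
    - {"offset": [0.002, 0.055, 0.066], "yaw": 0}

```text
time_s: 10.75
eef_pos: [443.0, 93.6, 175.8]
ee_rot: [0.708, -0.707, -0.001, 0.003]
force: [0.4, 0.1, 0.9]
grip_width: 0.697
```

Run:
```python
from h import *
from rig import ctrl
to([443.5,90.8,108],0)
a=ctrl.capture("top");b=ctrl.capture("scene")
pickle.dump(a,open("top4.pkl","wb"));pickle.dump(b,open("scene4.pkl","wb"))
print(proj(b,[443.5,90.8,150]))
cv2.imwrite("pics/k1.png",np.hstack([cv2.resize(a["img"][140:240,180:280,::-1],(300,300)),cv2.resize(cv2.convertScaleAbs(b["img"][150:250,240:340,::-1],alpha=1.8),(300,300),interpolation=cv2.INTER_CUBIC)]))
```

```text
t 10.75 p [443.   93.6 175.8] head 0.33 tilt [-0.003  0.001 -1.   ] F [0.4 0.1 0.9] g 0.697 q6 -0.06 -> off [ 0.0006  0.0677 -0.0028] yaw 0.0058
[292.54428932 190.97046631]
```

View pics/k1.png

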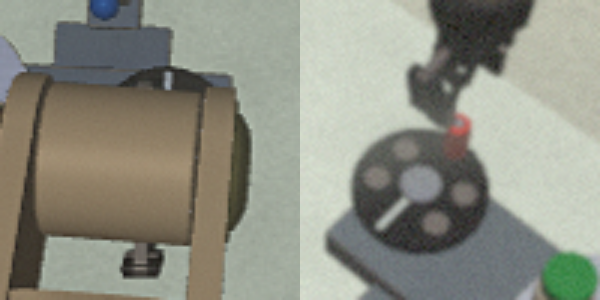

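Run:
```python
from h import *
a=pickle.load(open("top4.pkl","rb"))
for z in(190,205,220): print(z,onz(a,(180+141/3-.3,140+262/3-.3),z))
cv2.imwrite("pics/k2.png",np.hstack([cv2.resize(a["img"][205:245,205:255,::-1],(500,400),interpolation=cv2.INTER_CUBIC)]))
```

```text
190 [382.06919002 100.60952329 190.        ]
205 [382.50824885  99.48244654 205.        ]
220 [382.94730768  98.35536979 220.        ]
```

View pics/k2.png

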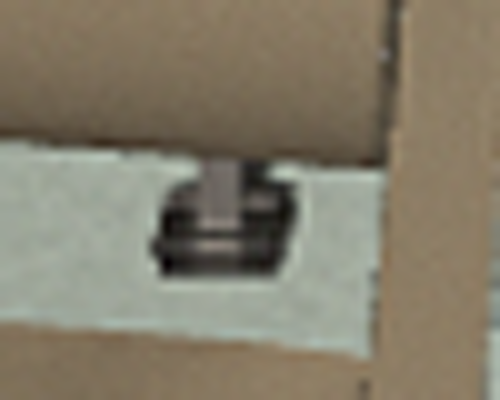

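The finger is within about 3 mm of the knob's y. I'll nudge y down slightly, descend and grip.

Emit:
jog_arm:
  targets:
    - {"offset": [0.0005, 0.02, -0.004], "yaw": 0}
    - {"offset": [0.0005, 0.045, -0.004], "yaw": 0}
    - {"offset": [0.0005, 0.06, -0.004], "yaw": 0}
    - {"offset": [0.0005, 0.066, -0.004], "yaw": 0}
    - {"offset": [0.0005, 0.066, -0.004], "yaw": 0}

```text
time_s: 11.27
eef_pos: [444.5, 89.2, 111.0]
ee_rot: [0.707, -0.707, -0.002, 0.002]
force: [-0.5, -0.4, 0.4]
grip_width: 0.698
```

Run:
```python
from h import *
from rig import ctrl
to([443.5,90.8,108],0)
b=ctrl.capture("scene")
cv2.imwrite("pics/k3.png",cv2.resize(cv2.convertScaleAbs(b["img"][160:230,250:330,::-1],alpha=1.8),(685,600),interpolation=cv2.INTER_CUBIC))
```

```text
t 11.27 p [444.5  89.2 111. ] head 0.28 tilt [-0.     0.001 -1.   ] F [-0.5 -0.4  0.4] g 0.698 q6 -0.07 -> off [-0.001   0.003   0.0016] yaw 0.0048
```

View pics/k3.png

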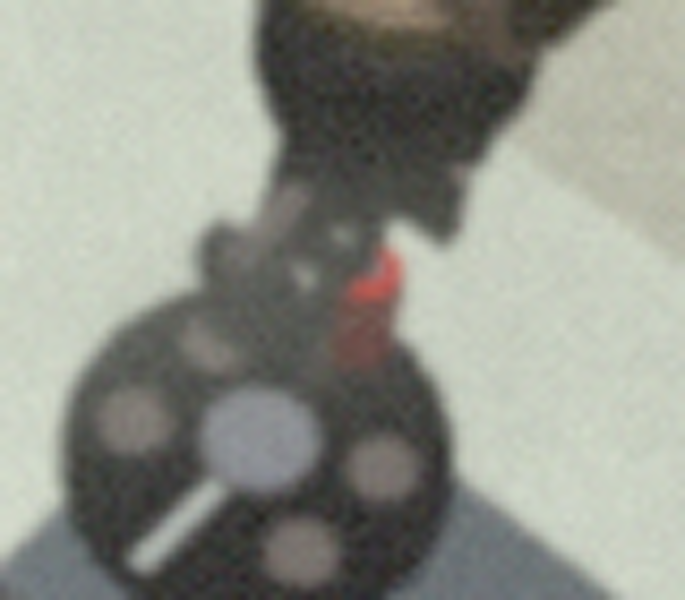

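The +x finger stands beside the knob, which is visible at (370,300). I'll close gently.

Emit:
jog_arm:
  targets:
    - {"offset": [0, 0, 0], "yaw": 0}
    - {"offset": [0, 0, 0], "yaw": 0}
    - {"offset": [0, 0, 0], "yaw": 0}
    - {"offset": [0, 0, 0], "yaw": 0}
    - {"offset": [0, 0, 0], "yaw": 0}
    - {"offset": [0, 0, 0], "yaw": 0}
  fingers: 0.0
  grip_force: 40

```text
time_s: 11.82
eef_pos: [444.4, 89.3, 112.9]
ee_rot: [0.707, -0.707, -0.002, 0.002]
force: [-8.8, -1.0, 10.7]
grip_width: 0.24
```

Run:
```python
from h import *
from rig import ctrl
to([443.5,90.8,108],0)
b=ctrl.capture("scene")
cv2.imwrite("pics/k4.png",cv2.resize(cv2.convertScaleAbs(b["img"][160:230,250:330,::-1],alpha=1.8),(685,600),interpolation=cv2.INTER_CUBIC))
```

```text
t 11.82 p [444.4  89.3 112.9] head 0.31 tilt [ 0.     0.001 -1.   ] F [-8.8 -1.  10.7] g 0.24 q6 -0.07 -> off [-0.0009  0.0049  0.0015] yaw 0.0054
```

View pics/k4.png

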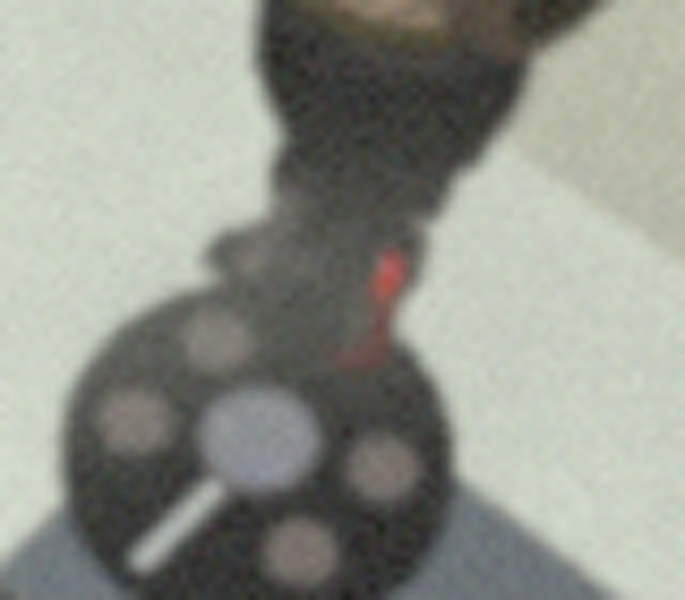

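The knob is held at width 0.24, about 22 mm. I'll compute the clockwise arc, starting with a short 40° test.

```bash
cat >> h.py <<'E'
def arc(C,ths,z=None,r=46,h0=178):
    s,M=state();p=np.array(s["eef_pos"])
    u=p[:2]-C;print("p",np.round(p,1),"F",np.round(s["force"],1),"t",round(s["time_s"],2),"g",round(s["grip_width"],3),"r",round(float(np.hypot(*u)),1),"theta",round(float((h0-np.degrees(np.arctan2(u[1],u[0])))%360),1))
    out=[]
    for th in ths:
        a=np.radians(h0-th);X=np.array([C[0]+r*np.cos(a),C[1]+r*np.sin(a),p[2] if z is None else z])
        o=M.T@(X-p)/1000
        out.append('{"offset": [%.4f, %.4f, %.4f], "yaw": 0}'%tuple(o))
    print("["+", ".join(out)+"]")
E
python3 -c "
from h import *
arc([489.8,88.0],[5,10,18,26,34,40,40])"
```

```text
p [444.4  89.3 112.9] F [-7.9 -1.4 11.8] t 11.87 g 0.242 r 45.4 theta 359.6
[{"offset": [-0.0002, 0.0000, 0.0043], "yaw": 0}, {"offset": [0.0005, 0.0000, 0.0083], "yaw": 0}, {"offset": [0.0023, 0.0000, 0.0144], "yaw": 0}, {"offset": [0.0049, 0.0000, 0.0203], "yaw": 0}, {"offset": [0.0083, 0.0000, 0.0257], "yaw": 0}, {"offset": [0.0114, 0.0000, 0.0294], "yaw": 0}, {"offset": [0.0114, 0.0000, 0.0294], "yaw": 0}]
```

Emit:
jog_arm:
  targets:
    - {"offset": [0, 0, 0.004], "yaw": 0}
    - {"offset": [0.0005, 0, 0.008], "yaw": 0}
    - {"offset": [0.0025, 0, 0.0145], "yaw": 0}
    - {"offset": [0.005, 0, 0.0205], "yaw": 0}
    - {"offset": [0.0085, 0, 0.0255], "yaw": 0}
    - {"offset": [0.0115, 0, 0.0295], "yaw": 0}
    - {"offset": [0.0115, 0, 0.0295], "yaw": 0}

```text
time_s: 12.45
eef_pos: [456.2, 119.0, 113.1]
ee_rot: [0.707, -0.707, -0.002, 0.002]
force: [1.4, -0.9, -2.4]
grip_width: 0.239
```

Run:
```python
from h import *
from rig import ctrl
arc([489.8,88.0],[46,54,62,70,78,86,94,102,110,118,124,124])
b=ctrl.capture("scene");a=ctrl.capture("top")
cv2.imwrite("pics/k5.png",np.hstack([cv2.resize(cv2.convertScaleAbs(b["img"][160:230,250:330,::-1],alpha=1.8),(457,400),interpolation=cv2.INTER_CUBIC),cv2.resize(a["img"][150:240,180:260,::-1],(340,400),interpolation=cv2.INTER_CUBIC)]))
```

```text
p [456.2 119.  113.1] F [ 1.4 -0.9 -2.4] t 12.45 g 0.239 r 45.7 theta 40.7
[{"offset": [0.0028, 0.0000, 0.0032], "yaw": 0}, {"offset": [0.0079, 0.0000, 0.0071], "yaw": 0}, {"offset": [0.0135, 0.0000, 0.0103], "yaw": 0}, {"offset": [0.0195, 0.0000, 0.0126], "yaw": 0}, {"offset": [0.0257, 0.0000, 0.0142], "yaw": 0}, {"offset": [0.0321, 0.0000, 0.0148], "yaw": 0}, {"offset": [0.0385, 0.0000, 0.0145], "yaw": 0}, {"offset": [0.0448, 0.0000, 0.0134], "yaw": 0}, {"offset": [0.0509, 0.0000, 0.0113], "yaw": 0}, {"offset": [0.0567, 0.0001, 0.0085], "yaw": 0}, {"offset": [0.0607, 0.0001, 0.0059], "yaw": 0}, {"offset": [0.0607, 0.0001, 0.0059], "yaw": 0}]
```

View pics/k5.png

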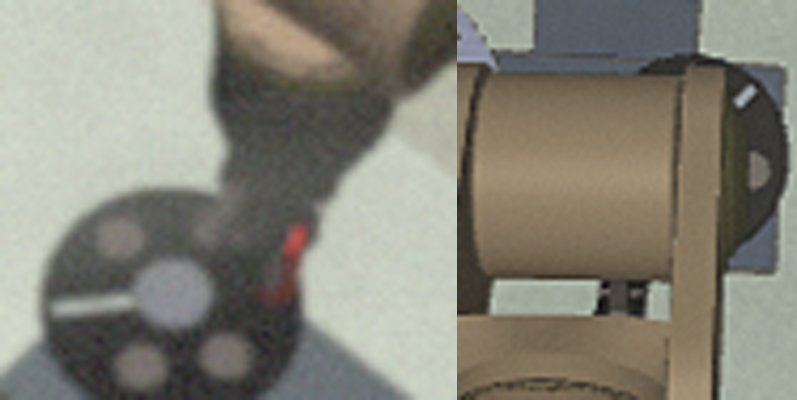

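The wheel has turned clockwise about 40°: the white mark now points left in the scene view, with forces under 3 N. I'll continue the arc.

Emit:
jog_arm:
  targets:
    - {"offset": [0.003, 0, 0.003], "yaw": 0}
    - {"offset": [0.008, 0, 0.007], "yaw": 0}
    - {"offset": [0.0135, 0, 0.0105], "yaw": 0}
    - {"offset": [0.0195, 0, 0.0125], "yaw": 0}
    - {"offset": [0.0255, 0, 0.014], "yaw": 0}
    - {"offset": [0.032, 0, 0.015], "yaw": 0}
    - {"offset": [0.0385, 0, 0.0145], "yaw": 0}
    - {"offset": [0.045, 0, 0.0135], "yaw": 0}
    - {"offset": [0.051, 0, 0.0115], "yaw": 0}
    - {"offset": [0.0565, 0, 0.0085], "yaw": 0}
    - {"offset": [0.0605, 0, 0.006], "yaw": 0}
    - {"offset": [0.0605, 0, 0.006], "yaw": 0}

```text
time_s: 13.55
eef_pos: [516.9, 125.4, 113.1]
ee_rot: [0.708, -0.706, -0.002, 0.001]
force: [-0.9, 0.6, -1.8]
grip_width: 0.238
```

```bash
python3 -c "
from h import *
arc([489.8,88.0],[132,140,148,156,164,172,180,188,196,204,210,210])"
```

```text
p [516.9 125.4 113.1] F [-0.9  0.6 -1.8] t 13.55 g 0.238 r 46.1 theta 123.9
[{"offset": [0.0049, -0.0000, -0.0043], "yaw": 0}, {"offset": [0.0091, -0.0000, -0.0091], "yaw": 0}, {"offset": [0.0127, -0.0000, -0.0144], "yaw": 0}, {"offset": [0.0155, -0.0000, -0.0202], "yaw": 0}, {"offset": [0.0174, -0.0000, -0.0263], "yaw": 0}, {"offset": [0.0185, -0.0000, -0.0327], "yaw": 0}, {"offset": [0.0187, -0.0000, -0.0391], "yaw": 0}, {"offset": [0.0180, -0.0001, -0.0455], "yaw": 0}, {"offset": [0.0164, -0.0001, -0.0517], "yaw": 0}, {"offset": [0.0140, -0.0001, -0.0576], "yaw": 0}, {"offset": [0.0116, -0.0001, -0.0618], "yaw": 0}, {"offset": [0.0116, -0.0001, -0.0618], "yaw": 0}]
```

Emit:
jog_arm:
  targets:
    - {"offset": [0.005, 0, -0.0045], "yaw": 0}
    - {"offset": [0.009, 0, -0.009], "yaw": 0}
    - {"offset": [0.0125, 0, -0.0145], "yaw": 0}
    - {"offset": [0.0155, 0, -0.02], "yaw": 0}
    - {"offset": [0.0175, 0, -0.0265], "yaw": 0}
    - {"offset": [0.0185, 0, -0.0325], "yaw": 0}
    - {"offset": [0.0185, 0, -0.039], "yaw": 0}
    - {"offset": [0.018, 0, -0.0455], "yaw": 0}
    - {"offset": [0.0165, 0, -0.0515], "yaw": 0}
    - {"offset": [0.014, 0, -0.0575], "yaw": 0}
    - {"offset": [0.0115, 0, -0.062], "yaw": 0}
    - {"offset": [0.0115, 0, -0.062], "yaw": 0}

```text
time_s: 14.55
eef_pos: [528.8, 62.9, 113.2]
ee_rot: [0.708, -0.707, -0.002, 0.001]
force: [1.4, -0.2, -2.7]
grip_width: 0.238
```

```bash
python3 -c "
from h import *
arc([489.8,88.0],[218,226,234,242,250,258,266,274,282,290,296,296])"
```

```text
p [528.8  62.9 113.2] F [ 1.4 -0.2 -2.7] t 14.55 g 0.238 r 46.3 theta 210.8
[{"offset": [-0.0037, -0.0000, -0.0045], "yaw": 0}, {"offset": [-0.0082, -0.0000, -0.0091], "yaw": 0}, {"offset": [-0.0133, -0.0001, -0.0130], "yaw": 0}, {"offset": [-0.0189, -0.0001, -0.0162], "yaw": 0}, {"offset": [-0.0248, -0.0001, -0.0186], "yaw": 0}, {"offset": [-0.0311, -0.0001, -0.0201], "yaw": 0}, {"offset": [-0.0375, -0.0001, -0.0207], "yaw": 0}, {"offset": [-0.0439, -0.0001, -0.0205], "yaw": 0}, {"offset": [-0.0502, -0.0001, -0.0193], "yaw": 0}, {"offset": [-0.0563, -0.0002, -0.0173], "yaw": 0}, {"offset": [-0.0606, -0.0002, -0.0153], "yaw": 0}, {"offset": [-0.0606, -0.0002, -0.0153], "yaw": 0}]
```

Emit:
jog_arm:
  targets:
    - {"offset": [-0.0035, 0, -0.0045], "yaw": 0}
    - {"offset": [-0.008, 0, -0.009], "yaw": 0}
    - {"offset": [-0.0135, 0, -0.013], "yaw": 0}
    - {"offset": [-0.019, 0, -0.016], "yaw": 0}
    - {"offset": [-0.025, 0, -0.0185], "yaw": 0}
    - {"offset": [-0.031, 0, -0.02], "yaw": 0}
    - {"offset": [-0.0375, 0, -0.0205], "yaw": 0}
    - {"offset": [-0.044, 0, -0.0205], "yaw": 0}
    - {"offset": [-0.05, 0, -0.0195], "yaw": 0}
    - {"offset": [-0.0565, 0, -0.0175], "yaw": 0}
    - {"offset": [-0.0605, 0, -0.0155], "yaw": 0}
    - {"offset": [-0.0605, 0, -0.0155], "yaw": 0}

```text
time_s: 15.55
eef_pos: [468.3, 47.4, 113.1]
ee_rot: [0.708, -0.707, -0.003, 0.001]
force: [2.5, 3.0, -2.7]
grip_width: 0.239
```

Run:
```python
from h import *
from rig import ctrl
arc([489.8,88.0],[304,312,320,328,336,344,350,356,360,360,360])
b=ctrl.capture("scene");a=ctrl.capture("top")
cv2.imwrite("pics/k6.png",np.hstack([cv2.resize(cv2.convertScaleAbs(b["img"][160:340,240:440,::-1],alpha=1.8),(444,400),interpolation=cv2.INTER_CUBIC),cv2.resize(a["img"][130:240,70:260,::-1],(350,203),interpolation=cv2.INTER_CUBIC).repeat(1,0) if 0 else cv2.copyMakeBorder(cv2.resize(a["img"][130:240,70:260,::-1],(350,203)),0,197,0,0,cv2.BORDER_CONSTANT)]))
```

```text
p [468.3  47.4 113.1] F [ 2.5  3.  -2.7] t 15.55 g 0.239 r 46.0 theta 295.9
[{"offset": [-0.0055, -0.0000, 0.0034], "yaw": 0}, {"offset": [-0.0104, -0.0000, 0.0076], "yaw": 0}, {"offset": [-0.0147, -0.0000, 0.0124], "yaw": 0}, {"offset": [-0.0182, -0.0000, 0.0177], "yaw": 0}, {"offset": [-0.0210, -0.0000, 0.0235], "yaw": 0}, {"offset": [-0.0230, -0.0000, 0.0296], "yaw": 0}, {"offset": [-0.0239, -0.0000, 0.0343], "yaw": 0}, {"offset": [-0.0243, -0.0000, 0.0391], "yaw": 0}, {"offset": [-0.0242, -0.0000, 0.0423], "yaw": 0}, {"offset": [-0.0242, -0.0000, 0.0423], "yaw": 0}, {"offset": [-0.0242, -0.0000, 0.0423], "yaw": 0}]
```

View pics/k6.png

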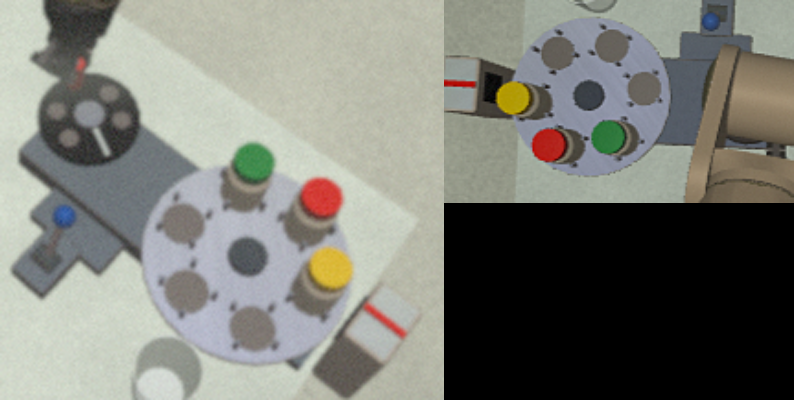

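The carousel follows, and the yellow cap is nearly at the reader. I'll complete the last 64°.

Emit:
jog_arm:
  targets:
    - {"offset": [-0.0055, 0, 0.0035], "yaw": 0}
    - {"offset": [-0.0105, 0, 0.0075], "yaw": 0}
    - {"offset": [-0.0145, 0, 0.0125], "yaw": 0}
    - {"offset": [-0.018, 0, 0.0175], "yaw": 0}
    - {"offset": [-0.021, 0, 0.0235], "yaw": 0}
    - {"offset": [-0.023, 0, 0.0295], "yaw": 0}
    - {"offset": [-0.024, 0, 0.0345], "yaw": 0}
    - {"offset": [-0.024, 0, 0.039], "yaw": 0}
    - {"offset": [-0.024, 0, 0.042], "yaw": 0}
    - {"offset": [-0.024, 0, 0.042], "yaw": 0}
    - {"offset": [-0.024, 0, 0.042], "yaw": 0}

```text
time_s: 16.57
eef_pos: [444.2, 89.1, 113.2]
ee_rot: [0.708, -0.707, -0.002, 0.001]
force: [1.9, -1.6, -2.5]
grip_width: 0.238
```

Run:
```python
from h import *
from rig import ctrl
arc([489.8,88.0],[360])
b=ctrl.capture("scene");a=ctrl.capture("top")
pickle.dump(a,open("top5.pkl","wb"));pickle.dump(b,open("scene5.pkl","wb"))
cv2.imwrite("pics/k7.png",np.hstack([cv2.resize(cv2.convertScaleAbs(b["img"][160:340,240:440,::-1],alpha=1.8),(400,400),interpolation=cv2.INTER_CUBIC),cv2.resize(a["img"][140:240,65:165,::-1],(400,400),interpolation=cv2.INTER_CUBIC)]))
```

```text
p [444.2  89.1 113.2] F [ 1.9 -1.6 -2.5] t 16.57 g 0.238 r 45.6 theta 359.4
[{"offset": [-0.0003, 0.0000, 0.0005], "yaw": 0}]
```

View pics/k7.png

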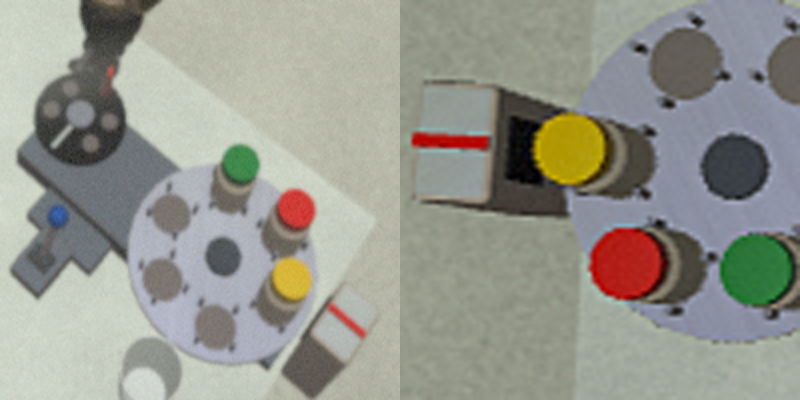

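The yellow bottle stands in front of the reader window: cap at (570,150) in the right half, line at (450,142). I'll release the knob and lift off.

Emit:
jog_arm:
  targets:
    - {"offset": [0, 0, 0], "yaw": 0}
    - {"offset": [0, 0, 0], "yaw": 0}
    - {"offset": [0, 0, 0], "yaw": 0}
    - {"offset": [0, 0, 0], "yaw": 0}
    - {"offset": [0, -0.02, 0], "yaw": 0}
    - {"offset": [0, -0.055, 0], "yaw": 0}
    - {"offset": [0, -0.095, 0], "yaw": 0}
    - {"offset": [0, -0.11, 0], "yaw": 0}
    - {"offset": [0, -0.11, -0.04], "yaw": 0}
    - {"offset": [0, -0.11, -0.08], "yaw": 0}
    - {"offset": [0, -0.11, -0.12], "yaw": 0}
    - {"offset": [0, -0.11, -0.16], "yaw": 0}
  fingers: 0.05

```text
time_s: 17.67
eef_pos: [444.2, -72.6, 223.1]
ee_rot: [0.708, -0.706, -0.003, 0.001]
force: [0.8, 1.5, 0.4]
grip_width: 0.586
```

Run:
```python
from h import *
from rig import ctrl
to([540,90,223],0)
b=ctrl.capture("scene");a=ctrl.capture("top")
pickle.dump(a,open("top6.pkl","wb"));pickle.dump(b,open("scene6.pkl","wb"))
a0=pickle.load(open("top0.pkl","rb"))
cv2.imwrite("pics/k8.png",np.vstack([cv2.resize(x["img"][125:225,65:265,::-1],(600,300),interpolation=cv2.INTER_CUBIC) for x in(a0,a)]))
```

```text
t 17.67 p [444.2 -72.6 223.1] head 0.3 tilt [ 0.003  0.002 -1.   ] F [0.8 1.5 0.4] g 0.586 q6 -0.43 -> off [0.0966 0.0007 0.1621] yaw 0.0052
```

View pics/k8.png

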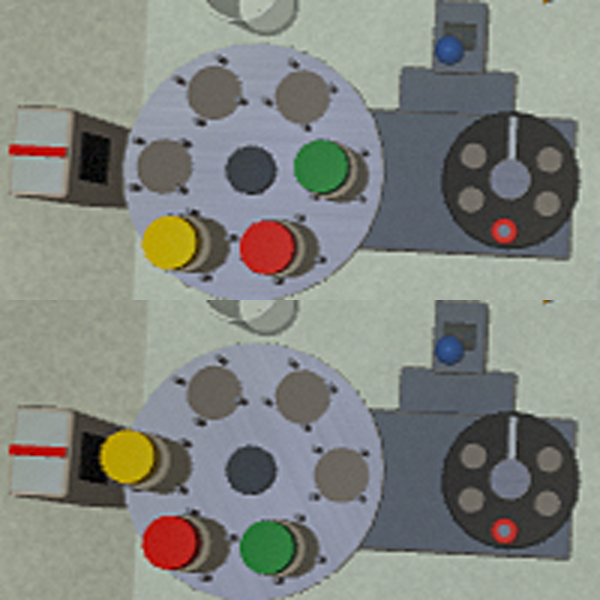

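The wheel mark, knob and station spots coincide before and after, so it was exactly one turn. Yellow is at the reader and red sits where yellow was. Next is the brake. The ball is at about (602.6, 145.8, 97–99), so I'll approach from its -x side with shut fingers, jaws along y.

Emit:
jog_arm:
  targets:
    - {"offset": [0.01, 0, 0.03], "yaw": 0.11}
    - {"offset": [0.03, 0, 0.06], "yaw": 0.22}
    - {"offset": [0.05, 0, 0.09], "yaw": 0.33}
    - {"offset": [0.07, 0, 0.12], "yaw": 0.44}
    - {"offset": [0.09, 0, 0.15], "yaw": 0.55}
    - {"offset": [0.105, 0, 0.18], "yaw": 0.66}
    - {"offset": [0.115, 0, 0.205], "yaw": 0.77}
    - {"offset": [0.117, 0, 0.217], "yaw": 0.88}
    - {"offset": [0.117, 0, 0.217], "yaw": 0.99}
    - {"offset": [0.117, 0, 0.217], "yaw": 1.1}
    - {"offset": [0.117, 0, 0.217], "yaw": 1.21}
    - {"offset": [0.117, 0, 0.217], "yaw": 1.32}
  fingers: 0.0

```text
time_s: 18.77
eef_pos: [561.4, 142.3, 223.1]
ee_rot: [0.558, -0.557, 0.435, -0.435]
force: [0.2, -0.2, 1.0]
grip_width: 0.0
```

```bash
python3 -c "
from h import *
to([561,146,130],-92);to([561,146,66],-92)"
```

```text
t 18.77 p [561.4 142.3 223.1] head -75.97 tilt [ 0.001  0.001 -1.   ] F [ 0.2 -0.2  1. ] g 0.0 q6 1.37 -> off [-0.0036  0.0931  0.0003] yaw 0.2797
t 18.77 p [561.4 142.3 223.1] head -75.97 tilt [ 0.001  0.001 -1.   ] F [ 0.2 -0.2  1. ] g 0.0 q6 1.37 -> off [-0.0036  0.1571  0.0002] yaw 0.2797
```

Emit:
jog_arm:
  targets:
    - {"offset": [-0.0035, 0, 0], "yaw": 0.11}
    - {"offset": [-0.0035, 0.02, 0], "yaw": 0.22}
    - {"offset": [-0.0035, 0.06, 0], "yaw": 0.28}
    - {"offset": [-0.0035, 0.093, 0], "yaw": 0.28}
    - {"offset": [-0.0035, 0.093, 0], "yaw": 0.28}
    - {"offset": [-0.0035, 0.093, 0], "yaw": 0.28}

```text
time_s: 19.27
eef_pos: [560.1, 146.3, 129.9]
ee_rot: [0.491, -0.491, 0.509, -0.508]
force: [0.3, 0.3, 0.7]
grip_width: -0.002
```

Run:
```python
from h import *
from rig import ctrl
to([561,146,66],-92)
b=ctrl.capture("scene");a=ctrl.capture("top")
print(proj(b,[561,146,144]))
cv2.imwrite("pics/b1.png",np.hstack([cv2.resize(cv2.convertScaleAbs(b["img"][190:300,220:330,::-1],alpha=1.8),(400,400),interpolation=cv2.INTER_CUBIC),cv2.resize(a["img"][110:210,170:270,::-1],(400,400),interpolation=cv2.INTER_CUBIC)]))
```

```text
t 19.27 p [560.1 146.3 129.9] head -91.97 tilt [-0.001  0.001 -1.   ] F [0.3 0.3 0.7] g -0.002 q6 1.66 -> off [0.0003 0.0639 0.0009] yaw 0.0006
[280.27387605 236.85624627]
```

View pics/b1.png

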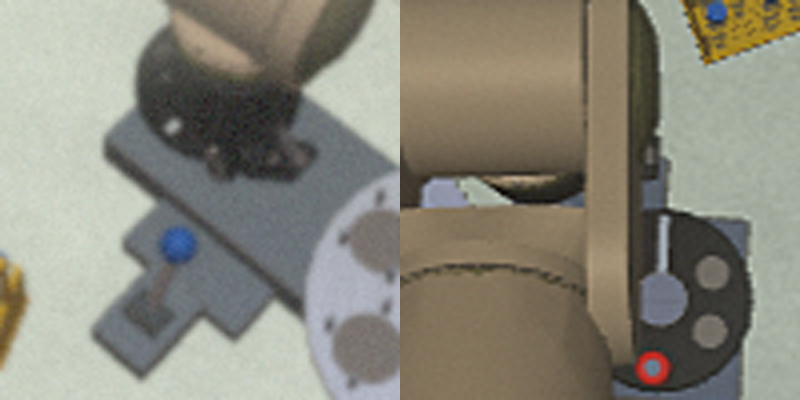

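The fingertips at pixel (281,237) match the +14 mm prediction and hang clear of the ball at (178,243) in the crop. I'll lower beside the ball.

Emit:
jog_arm:
  targets:
    - {"offset": [0, 0.025, 0], "yaw": 0}
    - {"offset": [0, 0.05, 0], "yaw": 0}
    - {"offset": [0, 0.064, 0], "yaw": 0}
    - {"offset": [0, 0.064, 0], "yaw": 0}
    - {"offset": [0, 0.064, 0], "yaw": 0}

```text
time_s: 19.78
eef_pos: [563.1, 146.4, 70.4]
ee_rot: [-0.494, 0.489, -0.507, 0.51]
force: [0.6, -0.2, -0.3]
grip_width: -0.002
```

Run:
```python
from h import *
from rig import ctrl
to([632,144,66],-92)
b=ctrl.capture("scene")
cv2.imwrite("pics/b2.png",cv2.resize(cv2.convertScaleAbs(b["img"][200:300,230:330,::-1],alpha=1.8),(500,500),interpolation=cv2.INTER_CUBIC))
```

```text
t 19.78 p [563.1 146.4  70.4] head -91.97 tilt [ 0.007  0.002 -1.   ] F [ 0.6 -0.2 -0.3] g -0.002 q6 1.66 -> off [0.     0.0049 0.0689] yaw 0.0005
```

View pics/b2.png

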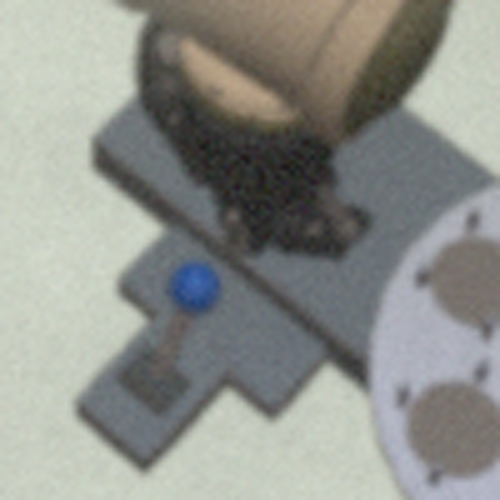

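Emit:
jog_arm:
  targets:
    - {"offset": [0, 0, 0.006], "yaw": 0}
    - {"offset": [0, 0, 0.012], "yaw": 0}
    - {"offset": [0, 0, 0.018], "yaw": 0}
    - {"offset": [0, 0, 0.024], "yaw": 0}
    - {"offset": [0, 0, 0.03], "yaw": 0}
    - {"offset": [0, 0, 0.036], "yaw": 0}
    - {"offset": [0, 0, 0.042], "yaw": 0}
    - {"offset": [0, 0, 0.048], "yaw": 0}
    - {"offset": [0, 0, 0.054], "yaw": 0}
    - {"offset": [0, 0, 0.054], "yaw": 0}

```text
time_s: 20.67
eef_pos: [618.4, 144.3, 71.2]
ee_rot: [-0.494, 0.488, -0.507, 0.51]
force: [0.8, -0.4, -0.1]
grip_width: -0.004
```

Run:
```python
from h import *
from rig import ctrl
to([636,144,66],-92)
b=ctrl.capture("scene")
cv2.imwrite("pics/b3.png",cv2.resize(cv2.convertScaleAbs(b["img"][200:300,230:330,::-1],alpha=1.8),(500,500),interpolation=cv2.INTER_CUBIC))
```

```text
t 20.67 p [618.4 144.3  71.2] head -91.99 tilt [ 0.009  0.002 -1.   ] F [ 0.8 -0.4 -0.1] g -0.004 q6 1.65 -> off [-0.0003  0.0054  0.0175] yaw 0.0002
```

View pics/b3.png

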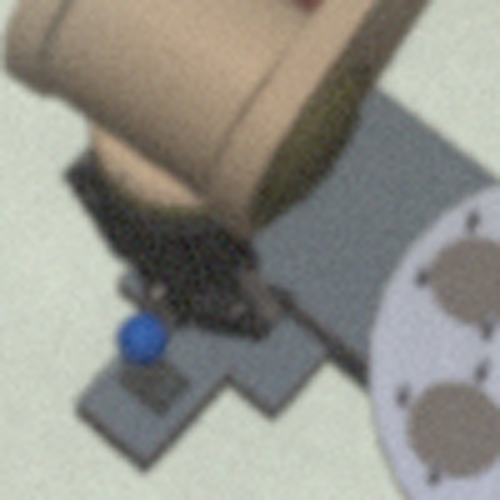

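The ball is being pushed over and is now at (140,338). I'll continue in small steps towards the stop.

Emit:
jog_arm:
  targets:
    - {"offset": [0, 0.003, 0.005], "yaw": 0}
    - {"offset": [0, 0.004, 0.01], "yaw": 0}
    - {"offset": [0, 0.004, 0.013], "yaw": 0}
    - {"offset": [0, 0.004, 0.015], "yaw": 0}
    - {"offset": [0, 0.004, 0.015], "yaw": 0}

```text
time_s: 21.13
eef_pos: [633.2, 143.8, 67.1]
ee_rot: [-0.494, 0.489, -0.507, 0.51]
force: [-0.8, -0.3, 0.5]
grip_width: -0.003
```

Emit:
jog_arm:
  targets:
    - {"offset": [0, 0, 0.0015], "yaw": 0}
    - {"offset": [0, 0, 0.003], "yaw": 0}
    - {"offset": [0, 0, 0.003], "yaw": 0}

```text
time_s: 21.38
eef_pos: [636.4, 143.7, 67.1]
ee_rot: [-0.494, 0.489, -0.507, 0.51]
force: [-1.1, 0.7, -0.3]
grip_width: -0.005
```

Emit:
jog_arm:
  targets:
    - {"offset": [0, 0, 0.0015], "yaw": 0}
    - {"offset": [0, 0, 0.003], "yaw": 0}
    - {"offset": [0, 0, 0.003], "yaw": 0}

```text
time_s: 21.63
eef_pos: [639.6, 143.6, 67.2]
ee_rot: [-0.494, 0.488, -0.507, 0.51]
force: [-0.2, 0.6, -0.6]
grip_width: -0.001
```

Run:
```python
from h import *
from rig import ctrl
to([636,144,66],-92)
b=ctrl.capture("scene")
cv2.imwrite("pics/b4.png",cv2.resize(cv2.convertScaleAbs(b["img"][200:300,230:330,::-1],alpha=1.8),(500,500),interpolation=cv2.INTER_CUBIC))
```

```text
t 21.63 p [639.6 143.6  67.2] head -91.99 tilt [ 0.009  0.002 -1.   ] F [-0.2  0.6 -0.6] g -0.001 q6 1.65 -> off [-0.0003  0.0011 -0.0036] yaw 0.0002
```

View pics/b4.png

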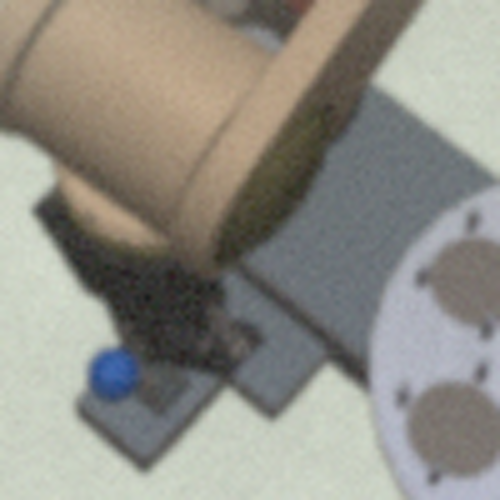

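Still no stop force, so I'll carry on in small steps.

Emit:
jog_arm:
  targets:
    - {"offset": [0, 0, 0.0015], "yaw": 0}
    - {"offset": [0, 0, 0.003], "yaw": 0}
    - {"offset": [0, 0, 0.003], "yaw": 0}

```text
time_s: 21.93
eef_pos: [642.8, 143.5, 67.2]
ee_rot: [-0.494, 0.488, -0.507, 0.511]
force: [-0.4, -0.7, 0.2]
grip_width: -0.0
```

Emit:
jog_arm:
  targets:
    - {"offset": [0, 0, 0.0015], "yaw": 0}
    - {"offset": [0, 0, 0.003], "yaw": 0}
    - {"offset": [0, 0, 0.003], "yaw": 0}

```text
time_s: 22.18
eef_pos: [646.0, 143.3, 67.2]
ee_rot: [-0.494, 0.488, -0.507, 0.511]
force: [-0.7, -0.3, -0.4]
grip_width: -0.0
```

Run:
```python
from h import *
from rig import ctrl
to([636,144,66],-92)
b=ctrl.capture("scene")
for x in(602.6,650,655,660,665): print(x,proj(b,[x,143+(660-x)*.033,97]))
cv2.imwrite("pics/b5.png",cv2.resize(cv2.convertScaleAbs(b["img"][200:300,230:330,::-1],alpha=1.8),(500,500),interpolation=cv2.INTER_CUBIC))
```

```text
t 22.18 p [646.  143.3  67.2] head -92.0 tilt [ 0.01   0.002 -1.   ] F [-0.7 -0.3 -0.4] g -0.0 q6 1.65 -> off [-0.0003  0.0011 -0.0101] yaw 0.0
602.6 [268.32789632 256.62437759]
650 [255.29774204 270.10822806]
655 [253.8983206  271.55637587]
660 [252.49404632 273.00954549]
665 [251.08489392 274.46776309]
```

View pics/b5.png

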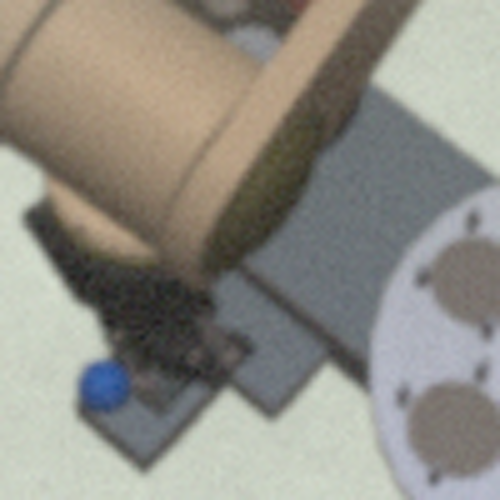

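Emit:
jog_arm:
  targets:
    - {"offset": [0, 0, 0.0015], "yaw": 0}
    - {"offset": [0, 0, 0.003], "yaw": 0}
    - {"offset": [0, 0, 0.003], "yaw": 0}

```text
time_s: 22.48
eef_pos: [646.8, 143.4, 67.0]
ee_rot: [-0.492, 0.49, -0.508, 0.509]
force: [-14.0, -1.4, 5.3]
grip_width: 0.001
```

Emit:
jog_arm:
  targets:
    - {"offset": [0, 0, 0.0015], "yaw": 0}
    - {"offset": [0, 0, 0.003], "yaw": 0}
    - {"offset": [0, 0, 0.003], "yaw": 0}

```text
time_s: 22.73
eef_pos: [646.8, 143.4, 67.0]
ee_rot: [0.49, -0.493, 0.51, -0.507]
force: [-19.4, -1.8, 8.8]
grip_width: -0.0
```

The hard stop is reached: the position froze at 646.8 mm with the force rising to 19 N. I'll back off, lift and clear the view.

Emit:
jog_arm:
  targets:
    - {"offset": [0, 0, -0.01], "yaw": 0}
    - {"offset": [0, 0, -0.03], "yaw": 0}
    - {"offset": [0, 0, -0.06], "yaw": 0}
    - {"offset": [0, -0.02, -0.075], "yaw": 0}
    - {"offset": [0, -0.06, -0.075], "yaw": 0}
    - {"offset": [0, -0.1, -0.075], "yaw": 0}
    - {"offset": [0, -0.14, -0.075], "yaw": 0}
    - {"offset": [0, -0.16, -0.075], "yaw": 0}
    - {"offset": [0.04, -0.16, -0.09], "yaw": 0}
    - {"offset": [0.08, -0.16, -0.11], "yaw": 0}
    - {"offset": [0.12, -0.16, -0.12], "yaw": 0}
    - {"offset": [0.16, -0.16, -0.13], "yaw": 0}

```text
time_s: 23.73
eef_pos: [512.4, -10.4, 228.2]
ee_rot: [0.491, -0.493, 0.509, -0.507]
force: [1.1, -0.7, 0.0]
grip_width: 0.001
```

Emit:
jog_arm:
  targets:
    - {"offset": [0.04, 0, 0], "yaw": 0}
    - {"offset": [0.08, 0, -0.02], "yaw": 0}
    - {"offset": [0.12, 0, -0.04], "yaw": 0}
    - {"offset": [0.14, 0, -0.05], "yaw": 0}
    - {"offset": [0.14, 0, -0.05], "yaw": 0}

```text
time_s: 24.15
eef_pos: [456.2, -152.7, 228.8]
ee_rot: [0.489, -0.492, 0.51, -0.509]
force: [0.5, -0.6, 0.7]
grip_width: 0.002
```

Run:
```python
from h import *
from rig import ctrl
to([450,-100,220],-92)
np.set_printoptions(precision=1,suppress=True)
a=ctrl.capture("top")
for n in("tip_box_mid","reagent_mid","beaker_mid","rack_mid","yellow_bottle_mid"): print(n,[(np.round(x["box"]).tolist(),round(x["score"],2)) for x in ctrl.boxes_of("top",n)[:3]])
b=ctrl.capture("scene")
for n in("tip_box_mid","reagent_mid","beaker_mid"): print(n,[(np.round(x["box"]).tolist(),round(x["score"],2)) for x in ctrl.boxes_of("scene",n)[:3]])
cv2.imwrite("pics/f1.png",cv2.resize(a["img"][:,:,::-1],(768,576)))
cv2.imwrite("pics/f2.png",cv2.convertScaleAbs(cv2.resize(b["img"][:,:,::-1],(768,576)),alpha=1.7))
t=pickle.load(open("top0.pkl","rb"));s=pickle.load(open("scene0.pkl","rb"))
cv2.imwrite("pics/f3.png",np.hstack([cv2.resize(x["img"][115:165,195:245,::-1],(390,390),interpolation=cv2.INTER_CUBIC) for x in(t,a)]))
pickle.dump(a,open("top7.pkl","wb"));pickle.dump(b,open("scene7.pkl","wb"))
```

```text
t 24.15 p [ 456.2 -152.7  228.8] head -92.15 tilt [-0.004 -0.001 -1.   ] F [ 0.5 -0.6  0.7] g 0.002 q6 1.04 -> off [-0.0524  0.0088 -0.0081] yaw -0.0027
tip_box_mid [([368.0, 126.0, 427.0, 167.0], 0.83)]
reagent_mid [([312.0, 82.0, 340.0, 116.0], 0.9)]
beaker_mid [([131.0, 104.0, 164.0, 135.0], 0.84)]
rack_mid [([368.0, 279.0, 404.0, 300.0], 0.96), ([243.0, 86.0, 290.0, 124.0], 0.96), ([360.0, 197.0, 454.0, 228.0], 0.74)]
yellow_bottle_mid [([101.0, 168.0, 129.0, 190.0], 0.75), ([214.0, 163.0, 258.0, 204.0], 0.72)]
tip_box_mid [([258.0, 187.0, 300.0, 237.0], 0.42)]
reagent_mid [([134.0, 211.0, 164.0, 250.0], 0.61)]
beaker_mid [([298.0, 309.0, 336.0, 350.0], 0.66)]
```

View pics/f1.png

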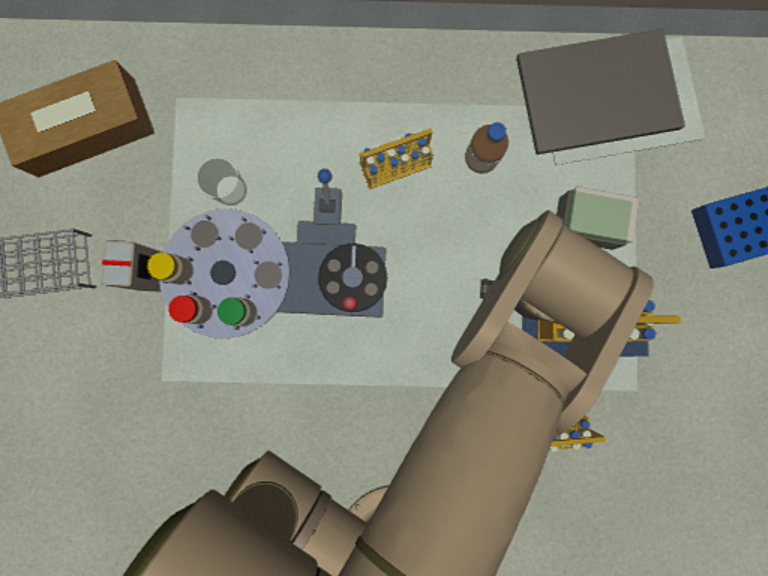

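View pics/f2.png

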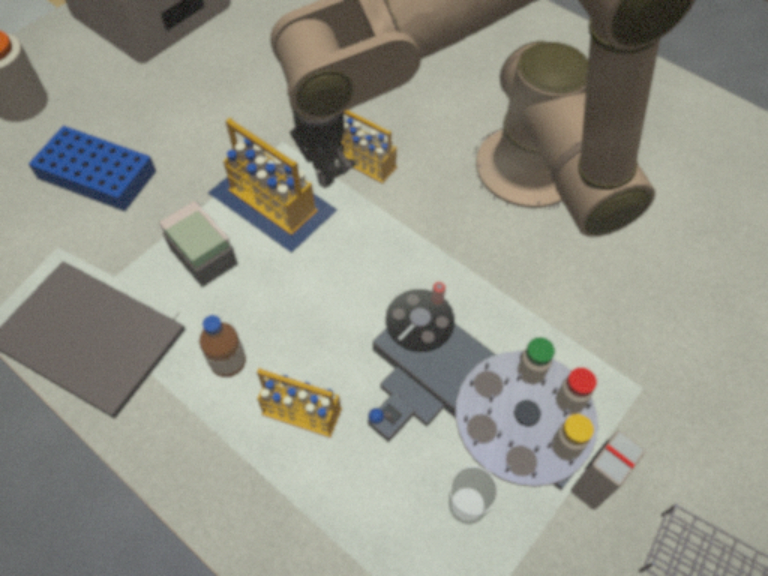

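View pics/f3.png

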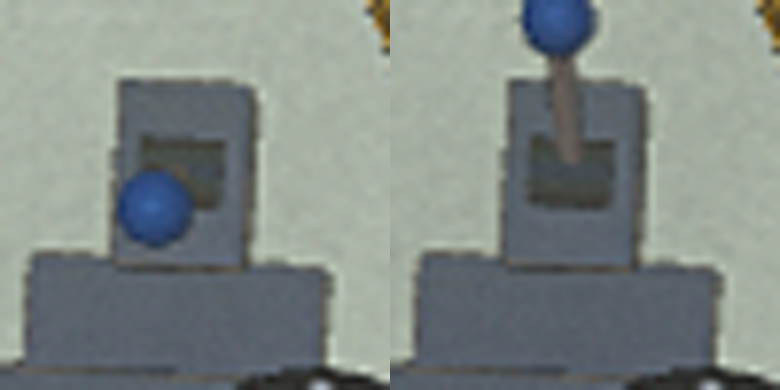

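Run:
```python
from h import *
np.set_printoptions(precision=1,suppress=True)
a=pickle.load(open("top7.pkl","rb"));b=pickle.load(open("scene7.pkl","rb"));a3=pickle.load(open("top3.pkl","rb"));b3=pickle.load(open("scene3.pkl","rb"))
print("ball",*tri([a,b],[(195+168/7.8-.4,115+20/7.8-.4),(377/1.5-.2,416/1.5-.2)]))
print("ycap",*tri([a,b],[(161/1.5-.2,266/1.5-.2),(578/1.5-.2,429/1.5-.2)]))
h=np.radians(-1.9);X=np.array([np.cos(h),np.sin(h)]);Y=np.array([-np.sin(h),np.cos(h)])
print("gate",np.array([489.6,88.8])+315*Y,"pivot",np.array([489.6,88.8])+140*X+60*Y)
# overlay of pad outline and predicted foot
o=cv2.resize(np.hstack([a3["img"][170:260,330:460,::-1]]),(780,540),interpolation=cv2.INTER_CUBIC)
p=cv2.resize(b3["img"][90:180,130:260,::-1],(780,540),interpolation=cv2.INTER_CUBIC);p=cv2.convertScaleAbs(p,alpha=1.7)
for im,d,off in((o,a3,(330,170)),(p,b3,(130,90))):
    for c,(L,W),ang,col,z in(((426.7,-350.2),(240,140),91.2,(255,255,0),1),((426.7,-350.2),(180,80),91.2,(0,0,255),2)):
        t=np.radians(ang);e=np.array([np.cos(t),np.sin(t)]);n=np.array([-e[1],e[0]])
        q=[proj(d,[*(np.array(c)+sx*L/2*e+sy*W/2*n),z]) for sx,sy in((1,1),(1,-1),(-1,-1),(-1,1))]
        q=((np.array(q)-off+.5)*6).astype(int);cv2.polylines(im,[q],True,col,1)
cv2.imwrite("pics/f4.png",cv2.resize(np.vstack([o,p]),(433,600)))
```

```text
ball [669.1 145.   91.8] [1.1, 1.1]
ycap [498.8 405.1 139. ] [1.1, 1.1]
gate [500.  403.6] pivot [631.5 144.1]
```

View pics/f4.png

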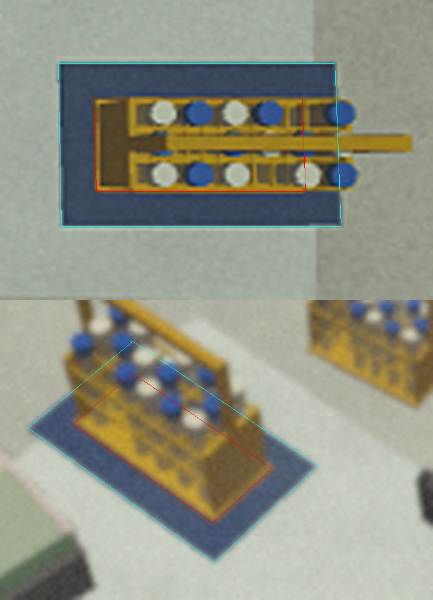

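All checks agree:
- **Rack:** its foot lies exactly on the predicted outline, 30 mm inside the pad edges.
- **Yellow cap:** at (498.8, 405.1) against the gate at (500, 403.6).
- **Lever:** the ball is over at x ≈ 669, against the stop.
- **Bystanders:** the tip box, reagent bottle and beaker have not moved.

I'll hand in.

```bash
python3 -c "
from rig import ctrl
print(ctrl.finish_job(), ctrl.sense()['time_s'])"
```

```text
the job is handed in; nothing more can be done
the job is handed in; nothing more can be done
```

I finished all three steps in the order asked and handed the job in at about 25 s. No verdict was reported.

- **Rack:** I picked the largest yellow rack up by its bar and set it upright, lengthwise along the blue pad. In both views its foot matches the planned outline, about 30 mm inside the pad edges.
- **Handwheel:** I turned it one full turn clockwise by the knob. The wheel mark, knob and station spots coincide before and after. The yellow cap measures (499, 405) against the gate at (500, 404).
- **Brake:** I pushed the lever to its hard stop, where the tool stopped moving and the force rose to 19 N. The ball stayed over at x ≈ 669 after I backed off.
- **Bystanders:** In the last pictures the tip box, reagent bottle and beaker stand where they were. In the last scene picture the network missed the tip box, but it was found in the top picture and is visible in both.

**Checks that failed or disagreed:**
- The first grasp on the rack shut empty just above the bar. The pictures put the fingertips about 14 mm above the reported TCP, not 17 mm ahead of it, and I worked with that offset from then on.
- The lever's end lean, measured from the computed pivot, is about 38 mm against 29 mm at the start. I put this down to a few mm of error in the pivot position, and relied on the felt stop.

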